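# Put the office stamps back on their own ink pads

## Task

The red, blue and green hand stamps have been left on one another's ink pads: move each to the ink pad of its own colour, standing upright in the middle of the pad and lengthwise along it. They are wet with ink, so never put one on the bare desk, tip one over or drop one: use the empty grey pad as the parking place while you change them round. Leave the stapler, mug and calculator where they are.

Things in the scene. Friction and masses are not known exactly. Their poses are not given: they have to be found in the camera images.
- stamp_red: loose red hand stamp, 55 to 115 g, 78 mm tall, upright. Origin at the centre of its underside, z up. Black plate with rubber face 52 (x) x 34 (y) mm, from 0 to 18 mm up; above it, centred, a flat-sided red grip 36 (x) x 20 (y) mm from 18 to 78 mm up, to be pinched across its 20 mm (fingers along the stamp's y). It starts on a pad that is not its own. Looks the same turned by half a turn.
- stamp_blue: loose blue hand stamp, 55 to 115 g, 78 mm tall, upright. Origin at the centre of its underside, z up. Black plate with rubber face 52 (x) x 34 (y) mm, from 0 to 18 mm up; above it, centred, a flat-sided blue grip 36 (x) x 20 (y) mm from 18 to 78 mm up, to be pinched across its 20 mm (fingers along the stamp's y). It starts on a pad that is not its own. Looks the same turned by half a turn.
- stamp_green: loose green hand stamp, 55 to 115 g, 78 mm tall, upright. Origin at the centre of its underside, z up. Black plate with rubber face 52 (x) x 34 (y) mm, from 0 to 18 mm up; above it, centred, a flat-sided green grip 36 (x) x 20 (y) mm from 18 to 78 mm up, to be pinched across its 20 mm (fingers along the stamp's y). It starts on a pad that is not its own. Looks the same turned by half a turn.
- pad_red: red ink pad, fixed to the desk, a red case 94 (x) x 70 (y) mm and 10 mm high with a firm flat inking surface 84 x 60 mm in darker red, 14 mm above the desk. Origin on the desk at the pad's centre, z up, x along its long side. Holds one stamp, lengthwise.
- pad_blue: blue ink pad, fixed to the desk, a blue case 94 (x) x 70 (y) mm and 10 mm high with a firm flat inking surface 84 x 60 mm in darker blue, 14 mm above the desk. Origin on the desk at the pad's centre, z up, x along its long side. Holds one stamp, lengthwise.
- pad_green: green ink pad, fixed to the desk, a green case 94 (x) x 70 (y) mm and 10 mm high with a firm flat inking surface 84 x 60 mm in darker green, 14 mm above the desk. Origin on the desk at the pad's centre, z up, x along its long side. Holds one stamp, lengthwise.
- pad_grey: light grey dry pad, empty at the start, fixed to the desk; same shape and sizes as the ink pads (surface 84 x 60 mm, 14 mm above the desk; origin on the desk at its centre, x along its long side). The free spot on which a stamp may be parked.
- stapler: bystander: loose black stapler, 38 (x) x 130 (y) x about 55 mm high, origin at the centre of its underside
- mug: bystander: loose white mug, 80 mm across, 92 mm high, handle to its +y, origin at the centre of its underside
- calculator: bystander: loose grey desk calculator, 150 (x) x 105 (y) x 19 mm, origin at the centre of its underside
Things that resemble listed ones, but are neither listed nor needed, are in the scene too. What is shaped like the stamp_green but turquoise, white or yellow is not meant.

How it is judged:
By the outcome, as a careful person would: the job done as asked, in the order asked, and still so for the second after the job is handed in, with the robot touching nothing.
It also fails if it takes over 112 s, if anything falls off the work surface, if the arm or the gripper's body presses on something with over 40 N, if the wrist force passes 120 N, or if a joint passes its speed limit or range.

## Robot

A 6-joint arm with a two-finger parallel gripper is mounted at the origin on the work surface. World frame = base frame: x ahead of the robot, y to its left, z up, the work surface at z = 0. Lengths are in mm, angles in rad, forces in N, time in s.
With the tool pointing down it reaches from about 275 to 750 mm from the base axis. Payload 10.2 kg.
Tool frame: the origin (TCP) lies at the very end of the fingers, on their centre line; the grasp point (between the pads) lies 19 mm behind it; x points along the fingers, y is the direction in which the jaws open and shut, and the axes are right-handed (so a half turn about x gives the same grasp; the last joint's range is limited). The gripper opens to 85 mm and grips with 20 to 120 N. Pads are 22 mm wide; open, the fingers measure 114 mm over their backs; the gripper's body (76 mm by 85 mm) begins 54 mm behind the grasp point. The pads swing forward as they close: fully open they stand 13 mm farther back than shut.
Start: joints at [-1.455, 0.313, 1.498, -0, 1.331, -0.223], TCP at [174.474, -495.167, 231.294] pointing down, gripper open.
Joint ranges: [-2.94, 2.94], [-0.97, 2.17], [0.19, 2.56], [-1.23, 4.37], [0.02, 3.11], [-2.88, 2.88]. Speed limits (rad/s): [2.39, 2.39, 3.01, 3.14, 3.14, 3.14].

## Interface

Orientations are given as a unit quaternion [w, x, y, z].
In Python, from rig import ctrl gives the robot as it stands. The module is installed in compiled form; this text tells all that it offers.
- The arm moves only by the tool move_arm, never from a script. Its argument "targets" is a list that holds one entry, the list of rows, each a list of 7 numbers: the opening, from 0 (shut) to 1 (fully open), then the shift along the tool's x, y, z each as a share of 150 mm, from -1 to 1, then the turn, a rotation vector about the tool's x, y, z each as a share of 60 degrees, from -1 to 1. A call has 1 to 5 rows; each row shifts and turns the commanded pose from where the row before left it, along the tool's axes as they then stand; what a row does not reach is not made up. A row lasts 1/10 s, in which the tool goes at most 50 mm and 8.59 degrees, less where a joint would pass 70% of its speed; a pose out of reach is approached as far as the arm can. A call with a number of a shift or a turn outside -1 to 1 is refused whole. A call with a gripper value outside its range is refused whole. The fingers move at their own pace and stop on an object; "force" is the grip in N (left out, the last holds). Time passes only in rows, so rows that do not move let the fingers close. It gives the time, the measured TCP pose, the force and the opening at its end, in the units of the state.
- ctrl.sense(): the state, without advancing time (a new reading comes with each control period).
- ctrl.capture(name): name is "side" or "top"; returns the picture (384x512x3 uint8, red, green, blue); there is no depth.
- ctrl.calibration(name): a dict with "camera_matrix" (3x3 intrinsics, pixels), "extrinsics" (4x4, takes a point from world to camera coordinates). Camera axes: x right, y down, z forward; pixel columns grow to the right and rows downward; lengths in mm; the calibration is good to about 2 mm. A picture is of the moment at which its call begins. calibration takes no time and is no camera call.
- ctrl.finish_job(): hands the job in, once; it reports no verdict.
Trained networks look in the newest picture that a camera, given by its name, has taken for a name from the list of things; names that differ only in an ending like _2 or _b are one class to them, and where a whole thing is asked for, a point or a joint stands for the part that bears it (a point fixed in the world has none). Each returns a list of dicts, best first, with "confidence" (0 to 1); they miss things now and then, are a little off and sometimes report something else, mostly with a low value. They report only what shows in the picture. A call takes as long as a camera call. They do not tell look-alikes from the thing itself.
- ctrl.recognise(label, camera): "point" ([row, column] in pixels, amid what is visible of it).
- ctrl.cut_out(label, camera): "pixels" (384x512 bool, what is visible of it) and "point" ([row, column] in pixels, amid what is visible of it).
The state is a dict: "time_s": time; "joints": joint angles; "dq": joint speeds; "tau": joint torques, N m; "eef_pos": TCP position; "ee_rot": TCP orientation; "force": force on the tool from outside, world axes, zero at the start; "wrist_torque": the same for the moment, N m; "grip_width": opening from 0.0 (shut) to 1.0 (fully open).
Only numpy, scipy, OpenCV 4.12 (cv2) and the standard library are available. Lean on these libraries where they do the work, as an engineer would, in place of code of your own. Each camera call takes 0.05 s, during which the arm holds its last target.

## Working session

There is one attempt and no reset: what is moved stays moved. The work goes in short steps, Python scripts to look and compute and a tool call to move; the robot and the scene stay as the last step left them, time stands still between calls to the robot, and variables do not carry over. Pictures are saved under pics/ and viewed, and the job is handed in when it is done.

Besides the shell and the picture viewer there is one more tool, called after ">>>" as a command line: name --argument value ..., lists and objects as JSON in quotes. move_arm: Moves the arm, as the interface text tells. Shift numbers are shares of 150 mm and turn numbers shares of 60 degrees, none past 1 either way. Its arguments: {"type":"object","properties":{"targets":{"type":"array","items":{"type":"array","items":{"type":"array","items":{"type":"number","minimum":-1,"maximum":1}}}},"force":{"type":"number"}},"required":["targets"]}

```bash
ls; mkdir -p pics; python3 - <<'E'
from rig import ctrl
import cv2,numpy as np
s=ctrl.sense();print(s)
for n in("top","side"):
    im=ctrl.capture(n);cv2.imwrite(f"pics/{n}0.png",im[:,:,::-1])
    c=ctrl.calibration(n);print(n,np.array(c["camera_matrix"]).round(2).tolist(),np.array(c["extrinsics"]).round(3).tolist())
E
```

```text
pics
{'time_s': 0.0, 'joints': array([-1.45538650e+00,  3.13466949e-01,  1.49844499e+00, -2.35587330e-05,
        1.33099764e+00, -2.23436650e-01]), 'dq': array([-0.00109112,  0.00129421,  0.00019141, -0.00102476,  0.00128643,
        0.00014914]), 'tau': array([ 3.48466738e-04, -4.12266469e+01, -2.59748268e+01, -1.07827639e-04,
        4.09423184e-03, -2.88862668e-05]), 'eef_pos': array([ 174.44367955, -494.89521763,  230.72342891]), 'ee_rot': array([ 0.11876458,  0.69699913,  0.1196953 , -0.69696501]), 'force': array([ 0.36916903,  0.75728516, -0.31746662]), 'wrist_torque': array([0.02995323, 0.04678752, 0.04097145]), 'grip_width': 1.0027293294670687}
top [[409.44, 0.0, 260.51], [0.0, 409.44, 194.41], [0.0, 0.0, 1.0]] [[-0.003, -1.0, 0.01, 10.727], [-0.992, 0.002, -0.125, 593.39], [0.125, -0.01, -0.992, 976.746], [0.0, 0.0, 0.0, 1.0]]
side [[486.22, 0.0, 256.66], [0.0, 486.22, 197.86], [0.0, 0.0, 1.0]] [[-0.905, -0.425, -0.016, 553.854], [-0.307, 0.677, -0.669, 230.879], [0.295, -0.6, -0.743, 1013.611], [0.0, 0.0, 0.0, 1.0]]
```

View pics/top0.png

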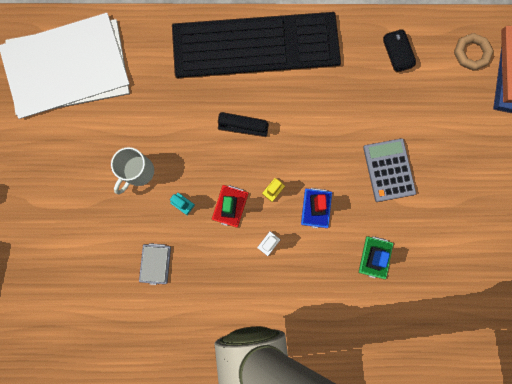

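View pics/side0.png

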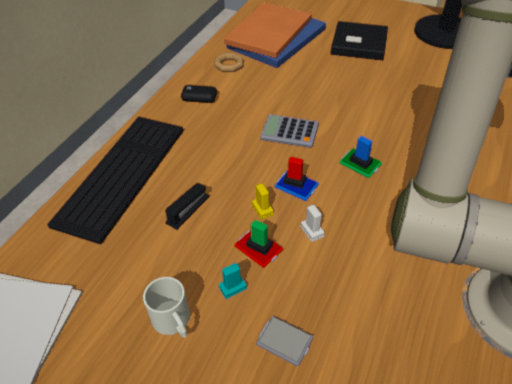

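```bash
python3 - <<'E'
from rig import ctrl
import cv2,numpy as np,pickle
out={}
for cam in("top","side"):
    im=ctrl.capture(cam)
    vis=im.copy()
    for l in["stamp_red","stamp_blue","stamp_green","pad_red","pad_blue","pad_green","pad_grey"]:
        r=ctrl.cut_out(l,cam)
        print(cam,l,[(round(d["confidence"],2),np.round(d["point"],1).tolist(),int(d["pixels"].sum())) for d in r])
        out[cam,l]=r
    out[cam]=im
pickle.dump(out,open("m.pkl","wb"))
a=out["top"][170:300,120:420]; cv2.imwrite("pics/topz.png",cv2.resize(a,None,fx=2.6,fy=2.6,interpolation=0)[:,:,::-1])
a=out["side"][120:370,200:400]; cv2.imwrite("pics/sidez.png",cv2.resize(a,None,fx=2.4,fy=2.4,interpolation=0)[:,:,::-1])
print(ctrl.sense()["time_s"])
E
```

```text
top stamp_red [(0.7, [206.3, 316.5], 335)]
top stamp_blue [(0.89, [256.4, 376.0], 412), (0.63, [203.2, 316.4], 329), (0.47, [204.3, 229.2], 290)]
top stamp_green [(0.77, [201.8, 181.5], 313), (0.57, [191.9, 272.3], 272), (0.57, [243.4, 265.9], 251), (0.53, [205.0, 226.5], 274)]
top pad_red [(0.67, [205.7, 238.6], 755)]
top pad_blue [(0.83, [217.3, 313.5], 710), (0.71, [169.5, 388.1], 2433)]
top pad_green [(0.74, [255.2, 369.6], 774)]
top pad_grey [(0.63, [264.1, 154.5], 1153)]
side stamp_red [(0.98, [172.6, 293.1], 497)]
side stamp_blue [(0.73, [151.0, 363.3], 477)]
side stamp_green [(0.88, [285.0, 233.2], 676), (0.85, [200.6, 261.2], 473), (0.82, [225.4, 313.2], 539), (0.62, [239.8, 257.4], 618)]
side pad_red [(0.67, [251.3, 258.2], 595), (0.59, [189.8, 298.9], 503)]
side pad_blue [(0.97, [188.1, 299.5], 446)]
side pad_green [(0.89, [168.5, 359.1], 403)]
side pad_grey [(0.87, [337.9, 286.3], 1619)]
0.9
```

View pics/topz.png

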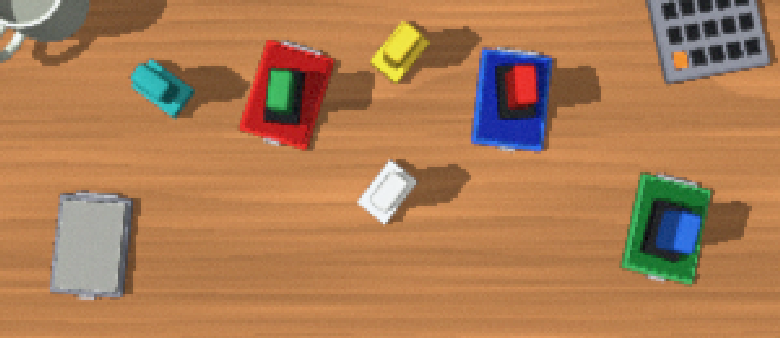

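View pics/sidez.png

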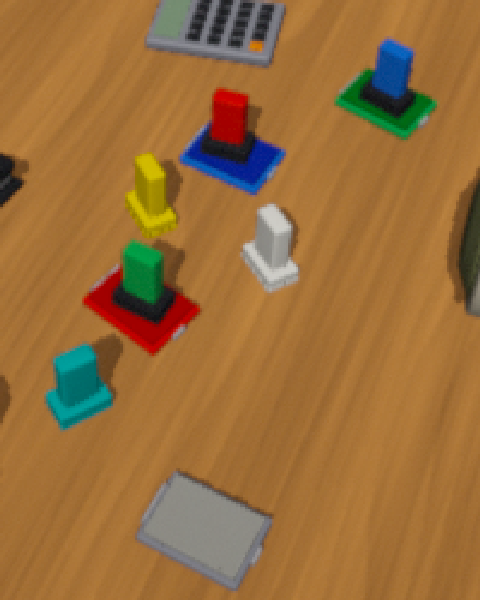

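```bash
cat >h.py <<'E'
import cv2,numpy as np
from rig import ctrl
from scipy.optimize import minimize
CAL={c:ctrl.calibration(c) for c in("top","side")}
def proj(P,cam):
    K=np.array(CAL[cam]["camera_matrix"]);E=np.array(CAL[cam]["extrinsics"])
    p=(np.c_[P,np.ones(len(P))]@E.T)[:,:3]@K.T
    return p[:,:2]/p[:,2:]
def ray(rc,cam,z):
    K=np.array(CAL[cam]["camera_matrix"]);E=np.array(CAL[cam]["extrinsics"])
    d=E[:3,:3].T@np.linalg.solve(K,[rc[1],rc[0],1]);o=-E[:3,:3].T@E[:3,3]
    return (o+d*(z-o[2])/d[2])[:2]
def box(x,y,a,z0,z1,lx,ly):
    c,s=np.cos(a),np.sin(a)
    return np.array([[x+c*u*lx/2-s*v*ly/2,y+s*u*lx/2+c*v*ly/2,z] for u in(-1,1) for v in(-1,1) for z in(z0,z1)])
S=6
def cov(P,cam,roi):
    r0,r1,c0,c1=roi
    p=proj(P,cam)
    h=cv2.convexHull(((p+0.5-[c0,r0])*S-0.5).astype(np.float32))
    m=np.zeros(((r1-r0)*S,(c1-c0)*S),np.uint8)
    cv2.fillConvexPoly(m,np.round(h[:,0]*16).astype(np.int32),1,shift=4)
    return m
def down(m,):
    return m.reshape(m.shape[0]//S,S,m.shape[1]//S,S).mean((1,3))
def cls(im,col):
    f=im.astype(float);r,g,b=f[...,0],f[...,1],f[...,2]
    if col=="red": return (r>1.0*80)&(g<0.3*r)&(b<0.35*r)
    if col=="blue": return (b>70)&(b>1.4*g)&(b>1.5*r)
    if col=="green": return (g>60)&(g>1.5*r)&(g>1.35*b)
    if col=="dark": return (f.max(-1)<45)
    if col=="grey": return (f.max(-1)-f.min(-1)<28)&(f.mean(-1)>85)
def roi_of(x,y,cam):
    p=proj(np.array([[x,y,40.]]),cam)[0];d=45
    c0,r0=max(0,int(p[0])-d),max(0,int(p[1])-d)
    return r0,min(384,r0+2*d),c0,min(512,c0+2*d)
def regions(pad,st,z,cam,roi):
    pm=None
    pg=gg=pl=None
    if pad is not None:
        x,y,a=pad
        pg=cov(box(x,y,a,0,10,94,70),cam,roi)|cov(box(x,y,a,10,14,84,60),cam,roi)
    if st is not None:
        x,y,a=st
        gg=cov(box(x,y,a,z+18,z+78,36,20),cam,roi)
        pl=cov(box(x,y,a,z,z+18,52,34),cam,roi)&(1-gg)
        if pg is not None: pg=pg&(1-gg)&(1-pl)
    return pg,gg,pl
def cost(v,ims,pcol,scol,cams,rois,fixz=None):
    pad=v[:3]/[1,1,50]; st=v[3:6]/[1,1,50] if scol else None
    z=(v[6] if fixz is None else fixz) if scol else 0
    e=0
    for cam in cams:
        roi=rois[cam];r0,r1,c0,c1=roi;im=ims[cam][r0:r1,c0:c1]
        pg,gg,pl=regions(pad,st,z,cam,roi)
        e+=((down(pg)-cls(im,pcol))**2).sum()
        if scol:
            e+=((down(gg)-cls(im,scol))**2).sum()
            near=cv2.dilate((down(pg)>0).astype(np.uint8),None)>0
            e+=.5*(((down(pl)-cls(im,"dark"))*near)**2).sum()
    return e
def fit(v0,ims,pcol,scol,cams=("top","side"),fixz=None):
    rois={c:roi_of(v0[0],v0[1],c) for c in cams}
    v0=np.array(v0,float);best=None
    for k in range(3):
        n=len(v0);sx=np.vstack([v0]+[v0+np.eye(n)[i]*(6 if k==0 else 3)*(-1)**k for i in range(n)])
        r=minimize(cost,v0,args=(ims,pcol,scol,cams,rois,fixz),method="Nelder-Mead",options=dict(initial_simplex=sx,maxfev=500,xatol=.05,fatol=.05))
        v0=r.x
    return r.x,r.fun
E
cat > f1.py <<'E'
from h import *
import pickle
o=pickle.load(open("m.pkl","rb"));ims={c:o[c] for c in("top","side")}
P={"red":("green",(205,229)),"blue":("red",(208,318)),"green":("blue",(258,376))}
for p,(s,rc) in P.items():
    x,y=ray(rc,"top",10)
    for cams,fz in((("top","side"),None),(("top",),14),(("side",),14)):
        v0=[x,y,-0.15*50,x,y,0,14]
        v,f=fit(v0,ims,p,s,cams,fz)
        print(p,s,cams,"pad",v[:2].round(1),np.degrees(v[2]/50).round(1),"stamp",v[3:5].round(1),np.degrees(v[5]/50).round(1),"z",v[6].round(1),"cost",round(f,1))
x,y=ray((264,155),"top",10)
for cams in(("top","side"),("top",),("side",)):
    v,f=fit([x,y,0],ims,"grey",None,cams)
    print("grey",cams,v[:2].round(1),np.degrees(v[2]/50).round(1),f)
E
time python3 f1.py
```

```text
red green ('top', 'side') pad [568.9  86.2] -17.7 stamp [564.8  88.8] -6.1 z 15.1 cost 334.3
red green ('top',) pad [568.9  86.9] -17.5 stamp [565.6  88.8] -5.3 z 28.6 cost 108.4
red green ('side',) pad [568.6  84.3] -18.5 stamp [562.9  87.9] 0.7 z 28.5 cost 204.3
blue red ('top', 'side') pad [ 562.8 -133.1] -7.5 stamp [ 569.5 -134.7] 3.8 z 13.1 cost 246.8
blue red ('top',) pad [ 562.6 -132.7] -7.2 stamp [ 570.7 -133.7] 0.9 z 4.3 cost 91.9
blue red ('side',) pad [ 561.9 -134.5] -8.4 stamp [ 567.9 -134.4] 10.6 z 6.5 cost 132.3
green blue ('top', 'side') pad [ 437.5 -281. ] -14.4 stamp [ 435.9 -274.4] -14.4 z 14.5 cost 272.0
green blue ('top',) pad [ 437.7 -280. ] -14.1 stamp [ 436.5 -274.5] -15.8 z 24.5 cost 105.3
green blue ('side',) pad [ 435.9 -283. ] -13.6 stamp [ 434.7 -274.5] -10.6 z 21.9 cost 139.7
grey ('top', 'side') [423.4 273.7] -4.8 176.62345679012347
grey ('top',) [424.7 275.1] -4.4 70.4429012345679
grey ('side',) [422.9 273.3] -4.5 93.30864197530863
real	1m33.474s
user	1m18.741s
sys	0m8.487s
```

```bash
python3 - <<'E'
from h import *
import pickle
o=pickle.load(open("m.pkl","rb"))
R=np.radians
L=[((568.9,86.2,R(-17.7)),(564.8,88.8,R(-5))),((562.8,-133.1,R(-7.5)),(569.5,-134.7,R(4))),((437.5,-281,R(-14.4)),(435.9,-274.4,R(-14.4))),((423.4,273.7,R(-4.8)),None)]
for cam,(r0,r1,c0,c1),k in(("top",(170,300,120,420),2.6),("side",(120,370,200,400),2.4)):
    k=4;im=cv2.resize(o[cam],None,fx=k,fy=k,interpolation=0)[:,:,::-1].copy()
    def dr(P,c):
        p=proj(P,cam);h=cv2.convexHull(((p+.5)*k).astype(np.float32))
        cv2.polylines(im,[np.round(h).astype(np.int32)],True,c,1)
    for p,s in L:
        dr(box(*p,0,10,94,70),(255,255,0));dr(box(*p,14,14.1,84,60),(255,0,255))
        if s: dr(box(*s,32,92,36,20),(255,255,255));dr(box(*s,14,32,52,34),(0,255,255))
    crops={"top":[(175,240,205,345)],"side":[(120,270,220,400)]}
    z=im[r0*k:r1*k,c0*k:c1*k];f=min(800/z.shape[1],600/z.shape[0]);cv2.imwrite(f"pics/ov_{cam}.png",cv2.resize(z,None,fx=f,fy=f,interpolation=cv2.INTER_AREA))
E
```

```text
(no output)
```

View pics/ov_top.png

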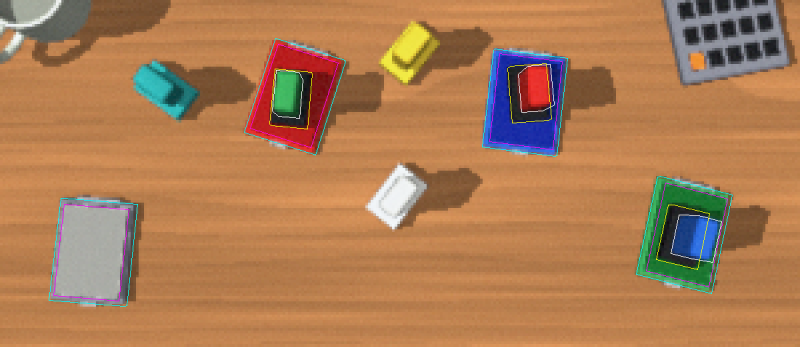

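View pics/ov_side.png

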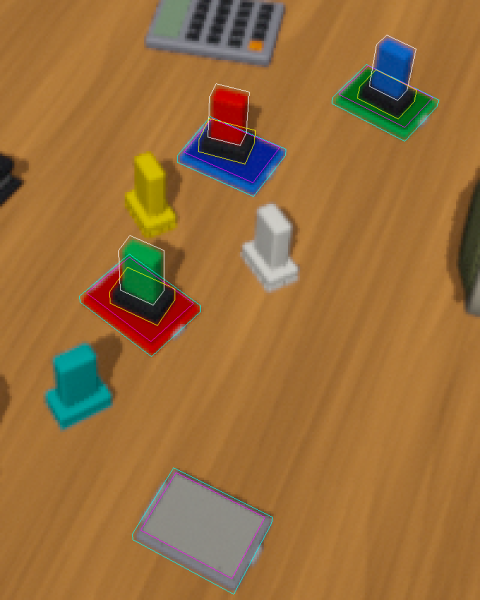

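```bash
cat >go.py <<'E'
import sys,numpy as np
from rig import ctrl
from scipy.spatial.transform import Rotation as Ro
s=ctrl.sense();q=np.array(s["ee_rot"]);R=Ro.from_quat(q[[1,2,3,0]]);M=R.as_matrix()
print("t",s["time_s"],"pos",s["eef_pos"].round(1),"F",s["force"].round(1),"open",round(s["grip_width"],3),"j",s["joints"].round(2))
print("x",M[:,0].round(3),"yaw of y-90",np.degrees(np.arctan2(M[1,1],M[0,1])).round(2)-90)
if len(sys.argv)>1:
    x,y,z,a=map(float,sys.argv[1:])
    d=M.T@(np.array([x,y,z])-s["eef_pos"])/150
    for f in(0,180):
        th=np.radians(a+90+f);Y=np.array([np.cos(th),np.sin(th),0]);X=np.array([0,0,-1.]);G=np.c_[X,Y,np.cross(X,Y)]
        rv=Ro.from_matrix(M.T@G).as_rotvec()
        print("shift/150",d.round(4),"turn/60deg",(np.degrees(rv)/60).round(4),"deg",np.degrees(rv).round(1))
E
python3 go.py 565 88.8 150 -4
```

```text
t 0.9 pos [ 174.5 -495.2  231.3] F [0.9 0.2 0.1] open 1.0 j [-1.46  0.31  1.5  -0.    1.33 -0.22]
x [-0. -0. -1.] yaw of y-90 -160.59
shift/150 [ 0.5419 -2.8065 -3.7495] turn/60deg [-2.6098  0.      0.    ] deg [-156.6    0.     0. ]
shift/150 [ 0.5419 -2.8065 -3.7495] turn/60deg [ 0.3902  0.     -0.    ] deg [23.4  0.  -0. ]
```

>>> move_arm --targets '[[[0.6,0.15,0,0,0.13,0,0],[0.6,0.15,0,0,0.13,0,0],[0.6,0.15,0,0,0.13,0,0]]]' --force 40

```text
time_s: 1.2
eef_pos: [174.5, -495.1, 163.1]
ee_rot: [-0.026, 0.707, -0.027, -0.707]
force: [0.5, -0.0, -0.0]
grip_width: 0.6
```

```bash
python3 go.py 565 88.5 150 -4
```

```text
t 1.2 pos [ 174.5 -495.1  163.1] F [ 0.5 -0.  -0. ] open 0.6 j [-1.46  0.38  1.6   0.    1.17  0.19]
x [ 0. -0. -1.] yaw of y-90 -184.31
shift/150 [ 0.0857 -4.0756 -2.3037] turn/60deg [ 2.9949e+00 -6.0000e-04  2.0000e-04] deg [179.7  -0.    0. ]
shift/150 [ 0.0857 -4.0756 -2.3037] turn/60deg [-0.0051 -0.0001 -0.0004] deg [-0.3 -0.  -0. ]
```

>>> move_arm --targets '[[[0.6,0,-0.27,-0.15,0,0,0],[0.6,0,-0.27,-0.15,0,0,0],[0.6,0,-0.27,-0.15,0,0,0],[0.6,0,-0.27,-0.15,0,0,0],[0.6,0,-0.27,-0.15,0,0,0]]]'

```text
time_s: 1.7
eef_pos: [301.4, -299.4, 163.9]
ee_rot: [-0.025, 0.707, -0.025, -0.707]
force: [0.9, -0.5, 0.5]
grip_width: 0.598
```

>>> move_arm --targets '[[[0.6,0,-0.27,-0.15,0,0,0],[0.6,0,-0.27,-0.15,0,0,0],[0.6,0,-0.27,-0.15,0,0,0],[0.6,0,-0.27,-0.15,0,0,0],[0.6,0,-0.27,-0.15,0,0,0]]]'

```text
time_s: 2.2
eef_pos: [427.9, -105.0, 164.1]
ee_rot: [-0.024, 0.707, -0.025, -0.706]
force: [0.2, -1.4, -0.4]
grip_width: 0.598
```

```bash
python3 go.py 565 88.5 150 -4
```

```text
t 2.2 pos [ 427.9 -105.   164.1] F [ 0.2 -1.4 -0.4] open 0.598 j [-0.51  0.2   1.83 -0.    1.11  1.13]
x [ 0.001 -0.    -1.   ] yaw of y-90 -183.99
shift/150 [ 0.0939 -1.3507 -0.8218] turn/60deg [-2.9998e+00  5.0000e-04 -1.0000e-03] deg [-1.8e+02  0.0e+00 -1.0e-01]
shift/150 [ 0.0939 -1.3507 -0.8218] turn/60deg [ 0.0002 -0.0006 -0.0003] deg [ 0. -0. -0.]
```

>>> move_arm --targets '[[[0.6,0.02,-0.27,-0.16,0,0,0],[0.6,0.02,-0.27,-0.16,0,0,0],[0.6,0.02,-0.27,-0.16,0,0,0],[0.6,0.02,-0.26,-0.16,0,0,0],[0.6,0,-0.22,-0.15,0,0,0]]]'

```text
time_s: 2.7
eef_pos: [559.4, 80.3, 151.4]
ee_rot: [0.024, -0.706, 0.024, 0.707]
force: [0.5, -0.7, -0.7]
grip_width: 0.604
```

>>> move_arm --targets '[[[0.6,0,0,0,0,0,0],[0.6,0,0,0,0,0,0]]]'

```text
time_s: 2.9
eef_pos: [558.6, 78.3, 151.4]
ee_rot: [0.024, -0.706, 0.024, 0.707]
force: [0.0, 0.1, -0.3]
grip_width: 0.6
```

```bash
python3 go.py 565 88.5 45 -4
```

```text
t 2.9 pos [558.6  78.3 151.4] F [ 0.   0.1 -0.3] open 0.6 j [-0.07  0.47  1.49 -0.    1.19  1.57]
x [-0.001 -0.    -1.   ] yaw of y-90 -183.92000000000002
shift/150 [ 0.7092 -0.0707 -0.0383] turn/60deg [-2.9986e+00  3.0000e-04  1.1000e-03] deg [-1.799e+02  0.000e+00  1.000e-01]
shift/150 [ 0.7092 -0.0707 -0.0383] turn/60deg [ 0.0014  0.0007 -0.0002] deg [ 0.1  0.  -0. ]
```

>>> move_arm --targets '[[[0.6,0.1,-0.07,-0.04,0,0,0],[0.6,0.18,0,0,0,0,0],[0.6,0.18,0,0,0,0,0],[0.6,0,0,0,0,0,0]]]'

```text
time_s: 3.3
eef_pos: [563.2, 87.0, 80.0]
ee_rot: [0.025, -0.704, 0.025, 0.709]
force: [-0.2, 0.4, 1.3]
grip_width: 0.6
```

```bash
python3 go.py 565 88.5 45 -4;  python3 - <<'E'
from rig import ctrl
import cv2,numpy as np
a=ctrl.capture("side")[200:300,200:320];b=ctrl.capture("top")[160:260,170:290]
cv2.imwrite("pics/g1.png",cv2.resize(np.vstack([a,b]),None,fx=3,fy=3,interpolation=0)[:,:,::-1])
E
```

```text
t 3.3 pos [563.2  87.   80. ] F [-0.2  0.4  1.3] open 0.6 j [-0.05  0.57  1.53 -0.    1.04  1.59]
x [-0.006  0.    -1.   ] yaw of y-90 -184.07
shift/150 [ 0.2333 -0.0112 -0.0127] turn/60deg [ 2.9987e+00 -4.0000e-04 -9.7000e-03] deg [179.9  -0.   -0.6]
shift/150 [ 0.2333 -0.0112 -0.0127] turn/60deg [-0.0012  0.0062 -0.0003] deg [-0.1  0.4 -0. ]
```

View pics/g1.png

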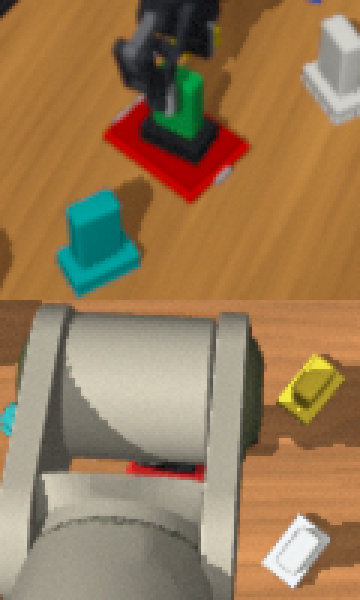

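>>> move_arm --targets '[[[0.6,0.12,-0.01,-0.012,0,0.006,0],[0.6,0.11,0,0,0,0,0],[0.6,0,0,0,0,0,0]]]'

```text
time_s: 3.7
eef_pos: [567.2, 89.0, 48.4]
ee_rot: [-0.025, 0.709, -0.025, -0.705]
force: [0.2, -0.3, -0.2]
grip_width: 0.598
```

```bash
python3 go.py 565 88.5 45 -4
```

```text
t 3.7 pos [567.2  89.   48.4] F [ 0.2 -0.3 -0.2] open 0.598 j [-0.05  0.62  1.55 -0.    0.97  1.59]
x [ 0.005 -0.    -1.   ] yaw of y-90 -184.01999999999998
shift/150 [0.0223 0.0042 0.0143] turn/60deg [ 2.9997e+00 -1.0000e-04  8.0000e-03] deg [180.   -0.    0.5]
shift/150 [0.0223 0.0042 0.0143] turn/60deg [-0.0003 -0.0051 -0.0001] deg [-0.  -0.3 -0. ]
```

>>> move_arm --targets '[[[0.6,0.02,0.004,0.012,0,-0.005,0],[0.6,0,0,0,0,0,0],[0.6,0,0,0,0,0,0]]]'

```text
time_s: 4.0
eef_pos: [566.1, 88.8, 46.3]
ee_rot: [-0.025, 0.708, -0.025, -0.706]
force: [0.4, 0.1, -0.3]
grip_width: 0.597
```

>>> move_arm --targets '[[[0,0,0,0,0,0,0],[0,0,0,0,0,0,0],[0,0,0,0,0,0,0],[0,0,0,0,0,0,0],[0,0,0,0,0,0,0]]]'

```text
time_s: 4.5
eef_pos: [565.8, 89.0, 45.6]
ee_rot: [-0.025, 0.707, -0.025, -0.706]
force: [-1.0, 1.0, 4.5]
grip_width: 0.232
```

```bash
python3 go.py 565 88.5 45 -4
```

```text
t 4.5 pos [565.8  89.   45.6] F [-1.   1.   4.5] open 0.232 j [-0.05  0.62  1.55  0.    0.97  1.59]
x [ 0.002 -0.    -1.   ] yaw of y-90 -183.98000000000002
shift/150 [0.0042 0.0039 0.0054] turn/60deg [-2.9997e+00 -1.0000e-04 -2.4000e-03] deg [-1.8e+02 -0.0e+00 -1.0e-01]
shift/150 [0.0042 0.0039 0.0054] turn/60deg [ 0.0003 -0.0015  0.0001] deg [ 0.  -0.1  0. ]
```

>>> move_arm --targets '[[[0,-0.1,0,0,0,0,0],[0,-0.22,0,0,0,0,0],[0,-0.22,0,0,0,0,0],[0,-0.22,0,0,0,0,0],[0,0,0,0,0,0,0]]]'

```text
time_s: 5.0
eef_pos: [567.3, 88.9, 163.4]
ee_rot: [-0.025, 0.71, -0.025, -0.704]
force: [-0.8, -0.0, -1.3]
grip_width: 0.226
```

```bash
python3 go.py 424.5 274 160 -4.8;  python3 - <<'E'
from rig import ctrl
import cv2,numpy as np
a=ctrl.capture("side")[150:300,180:320]
cv2.imwrite("pics/g2.png",cv2.resize(a,None,fx=3,fy=3,interpolation=0)[:,:,::-1])
E
```

```text
t 5.0 pos [567.3  88.9 163.4] F [-0.8 -0.  -1.3] open 0.226 j [-0.05  0.47  1.45 -0.    1.21  1.59]
x [ 0.008 -0.    -1.   ] yaw of y-90 -183.98000000000002
shift/150 [ 0.0139 -1.165   1.0354] turn/60deg [-2.9864e+00 -2.0000e-04 -1.2600e-02] deg [-179.2   -0.    -0.8]
shift/150 [ 0.0139 -1.165   1.0354] turn/60deg [ 0.0136 -0.0081  0.0002] deg [ 0.8 -0.5  0. ]
```

View pics/g2.png

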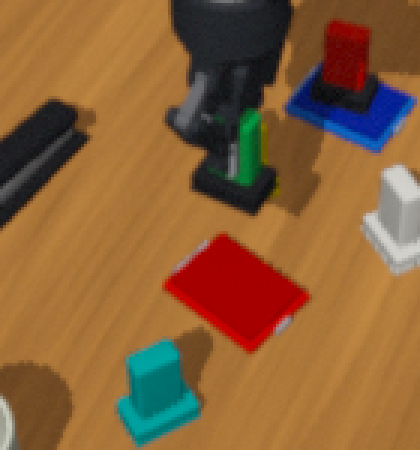

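>>> move_arm --targets '[[[0,0,-0.1,0.09,0.013,0,0],[0,0,-0.2,0.18,0,0,0],[0,0,-0.2,0.18,0,0,0],[0,0,-0.2,0.18,0,0,0],[0,0,-0.2,0.18,0,0,0]]]'

```text
time_s: 5.55
eef_pos: [453.7, 234.2, 157.5]
ee_rot: [0.029, -0.706, 0.03, 0.707]
force: [0.6, 0.7, -0.8]
grip_width: 0.228
```

>>> move_arm --targets '[[[0,0,-0.16,0.14,0,0,0],[0,0,-0.1,0.08,0,0,0],[0,0,0,0,0,0,0],[0,0,0,0,0,0,0]]]'

```text
time_s: 5.95
eef_pos: [425.6, 274.6, 158.1]
ee_rot: [0.029, -0.706, 0.03, 0.707]
force: [0.5, 0.0, -1.4]
grip_width: 0.231
```

```bash
python3 go.py 424.5 274.5 47 -4.8
```

```text
t 5.95 pos [425.6 274.6 158.1] F [ 0.5  0.  -1.4] open 0.231 j [ 0.34  0.34  1.66 -0.    1.14  2.  ]
x [-0.001 -0.001 -1.   ] yaw of y-90 -184.74
shift/150 [0.7405 0.0008 0.0069] turn/60deg [-2.999e+00  1.600e-03  8.000e-04] deg [-1.799e+02  1.000e-01  0.000e+00]
shift/150 [0.7405 0.0008 0.0069] turn/60deg [ 0.001   0.0005 -0.001 ] deg [ 0.1  0.  -0.1]
```

Down to a little above contact, then feel the rest.

>>> move_arm --targets '[[[0,0.2,0,0.007,0,0,0],[0,0.22,0,0,0,0,0],[0,0.18,0,0,0,0,0],[0,0.08,0,0,0,0,0],[0,0.03,0,0,0,0,0]]]'

```text
time_s: 6.45
eef_pos: [425.0, 274.2, 51.5]
ee_rot: [0.029, -0.706, 0.03, 0.707]
force: [-0.1, 0.1, -0.7]
grip_width: 0.226
```

>>> move_arm --targets '[[[0,0,0,0,0,0,0],[0,0,0,0,0,0,0]]]'

```text
time_s: 6.65
eef_pos: [425.7, 275.2, 53.6]
ee_rot: [-0.03, 0.707, -0.029, -0.706]
force: [-0.4, 0.5, -1.3]
grip_width: 0.225
```

```bash
python3 go.py 424.5 274.5 45.6 -4.8
```

```text
t 6.65 pos [425.7 275.2  53.6] F [-0.4  0.5 -1.3] open 0.225 j [ 0.34  0.49  1.76 -0.    0.89  2.  ]
x [ 0.003  0.001 -1.   ] yaw of y-90 -184.78
shift/150 [0.0536 0.0051 0.0075] turn/60deg [-2.9997e+00 -1.1000e-03 -4.1000e-03] deg [-1.8e+02 -1.0e-01 -2.0e-01]
shift/150 [0.0536 0.0051 0.0075] turn/60deg [ 0.0003 -0.0026  0.0007] deg [ 0.  -0.2  0. ]
```

>>> move_arm --targets '[[[0,0.03,0.004,0.006,0,0,0],[0,0.015,0,0,0,0,0],[0,0.007,0,0,0,0,0],[0,0,0,0,0,0,0]]]'

```text
time_s: 7.05
eef_pos: [424.0, 274.6, 45.6]
ee_rot: [-0.029, 0.707, -0.029, -0.706]
force: [-3.1, -1.1, 8.0]
grip_width: 0.23
```

>>> move_arm --targets '[[[0,0,0,0,0,0,0],[0,0,0,0,0,0,0]]]'

```text
time_s: 7.25
eef_pos: [424.0, 274.6, 45.6]
ee_rot: [-0.029, 0.707, -0.029, -0.706]
force: [-3.2, -1.3, 8.3]
grip_width: 0.23
```

>>> move_arm --targets '[[[0.3,-0.004,0,0,0,0,0],[0.5,0,0,0,0,0,0],[0.6,0,0,0,0,0,0],[0.6,0,0,0,0,0,0]]]'

```text
time_s: 7.65
eef_pos: [423.9, 274.6, 45.3]
ee_rot: [-0.029, 0.707, -0.029, -0.706]
force: [0.9, 0.4, -0.2]
grip_width: 0.596
```

>>> move_arm --targets '[[[0.6,-0.1,0,0,0,0,0],[0.6,-0.22,0,0,0,0,0],[0.6,-0.22,0,0,0,0,0],[0.6,-0.22,0,0,0,0,0],[0.6,0,0,0,0,0,0]]]'

```text
time_s: 8.15
eef_pos: [425.6, 275.3, 163.4]
ee_rot: [-0.03, 0.709, -0.028, -0.704]
force: [0.2, 0.2, -0.7]
grip_width: 0.601
```

```bash
python3 go.py 569 -134.5 155 4;  python3 - <<'E'
from rig import ctrl
import cv2,numpy as np
a=ctrl.capture("side")[260:380,220:380]
cv2.imwrite("pics/g3.png",cv2.resize(a,None,fx=3,fy=3,interpolation=0)[:,:,::-1])
E
```

```text
t 8.15 pos [425.6 275.3 163.4] F [ 0.2  0.2 -0.7] open 0.601 j [ 0.34  0.33  1.66 -0.    1.14  2.  ]
x [ 0.008  0.003 -1.   ] yaw of y-90 -184.76
shift/150 [ 0.0569  2.6432 -1.1792] turn/60deg [2.8539 0.0037 0.0118] deg [171.2   0.2   0.7]
shift/150 [ 0.0569  2.6432 -1.1792] turn/60deg [-0.1461 -0.0079  0.0025] deg [-8.8 -0.5  0.1]
```

View pics/g3.png

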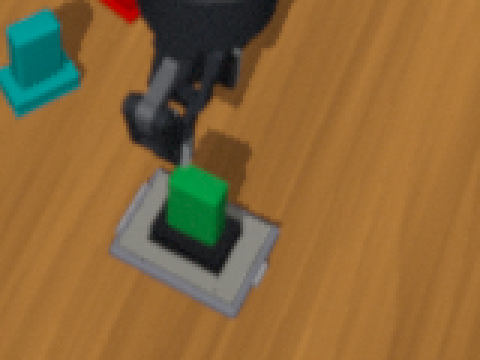

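>>> move_arm --targets '[[[0.6,0.02,0.1,-0.05,-0.073,0,0],[0.6,0.02,0.2,-0.1,-0.073,0,0]]]'

```text
time_s: 8.4
eef_pos: [443.8, 229.3, 152.1]
ee_rot: [-0.027, -0.706, -0.027, 0.707]
force: [-0.2, 0.7, 0.7]
grip_width: 0.604
```

```bash
python3 go.py 569 -134.5 155 4
```

```text
t 8.4 pos [443.8 229.3 152.1] F [-0.2  0.7  0.7] open 0.604 j [ 0.24  0.34  1.68 -0.    1.12  1.74]
x [-0.001 -0.    -1.   ] yaw of y-90 -175.68
shift/150 [-0.0197  2.4812 -0.6491] turn/60deg [-2.9946e+00  3.0000e-04  1.7000e-03] deg [-1.797e+02  0.000e+00  1.000e-01]
shift/150 [-0.0197  2.4812 -0.6491] turn/60deg [ 0.0054  0.0011 -0.0002] deg [ 0.3  0.1 -0. ]
```

>>> move_arm --targets '[[[0.6,0,0.3,-0.08,0.005,0,0],[0.6,0,0.3,-0.08,0,0,0],[0.6,0,0.3,-0.08,0,0,0],[0.6,0,0.3,-0.08,0,0,0],[0.6,0,0.3,-0.08,0,0,0]]]'

```text
time_s: 8.9
eef_pos: [519.2, 6.5, 152.1]
ee_rot: [-0.023, -0.706, -0.023, 0.707]
force: [0.5, 0.1, 0.4]
grip_width: 0.599
```

>>> move_arm --targets '[[[0.6,0,0.3,-0.08,0,0,0],[0.6,0,0.3,-0.08,0,0,0],[0.6,0,0.2,-0.05,0,0,0],[0.6,0,0.1,-0.02,0,0,0],[0.6,0,0,0,0,0,0]]]'

```text
time_s: 9.4
eef_pos: [562.3, -125.1, 152.2]
ee_rot: [-0.022, -0.706, -0.022, 0.707]
force: [-0.6, 1.0, -0.1]
grip_width: 0.598
```

>>> move_arm --targets '[[[0.6,0,0,0,0,0,0],[0.6,0,0,0,0,0,0]]]'

```text
time_s: 9.6
eef_pos: [562.3, -122.6, 153.5]
ee_rot: [0.023, 0.707, 0.023, -0.707]
force: [0.7, 0.6, -0.6]
grip_width: 0.599
```

```bash
python3 go.py 569 -134.5 45.5 4
```

```text
t 9.6 pos [ 562.3 -122.6  153.5] F [ 0.7  0.6 -0.6] open 0.599 j [-0.42  0.49  1.45  0.    1.2   1.09]
x [ 0.  0. -1.] yaw of y-90 -176.22
shift/150 [ 0.7197  0.0826 -0.0392] turn/60deg [2.9964e+00 6.0000e-04 8.0000e-04] deg [179.8   0.    0. ]
shift/150 [ 0.7197  0.0826 -0.0392] turn/60deg [-0.0036 -0.0005  0.0004] deg [-0.2 -0.   0. ]
```

>>> move_arm --targets '[[[0.6,0.1,0.083,-0.039,-0.003,0,0],[0.6,0.2,0,0,0,0,0],[0.6,0.1,0,0,0,0,0],[0.6,0,0,0,0,0,0],[0.6,0,0,0,0,0,0]]]'

```text
time_s: 10.1
eef_pos: [569.5, -135.4, 94.4]
ee_rot: [0.024, 0.707, 0.024, -0.706]
force: [1.1, -1.1, -0.2]
grip_width: 0.599
```

```bash
python3 go.py 569 -134.5 45.5 4;  python3 - <<'E'
from rig import ctrl
import cv2,numpy as np
a=ctrl.capture("side")[120:220,240:360]
cv2.imwrite("pics/g4.png",cv2.resize(a,None,fx=4,fy=4,interpolation=0)[:,:,::-1])
E
```

```text
t 10.1 pos [ 569.5 -135.4   94.4] F [ 1.1 -1.1 -0.2] open 0.599 j [-0.43  0.58  1.48  0.    1.09  1.07]
x [ 0.002 -0.    -1.   ] yaw of y-90 -176.06
shift/150 [ 0.3258 -0.0067  0.0037] turn/60deg [ 2.999e+00 -7.000e-04  2.500e-03] deg [ 1.799e+02 -0.000e+00  1.000e-01]
shift/150 [ 0.3258 -0.0067  0.0037] turn/60deg [-0.001  -0.0016 -0.0004] deg [-0.1 -0.1 -0. ]
```

View pics/g4.png

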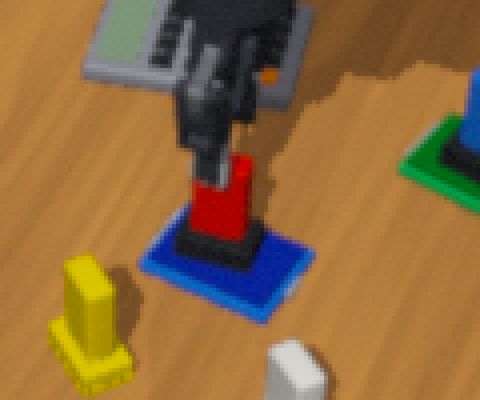

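>>> move_arm --targets '[[[0.6,0.12,-0.005,0.002,0,0,0],[0.6,0.12,0,0,0,0,0],[0.6,0.08,0,0,0,0,0],[0.6,0,0,0,0,0,0],[0.6,0,0,0,0,0,0]]]'

```text
time_s: 10.65
eef_pos: [569.5, -135.6, 46.5]
ee_rot: [0.024, 0.707, 0.024, -0.706]
force: [0.5, -0.4, -0.7]
grip_width: 0.598
```

>>> move_arm --targets '[[[0,0,0,0,0,0,0],[0,0,0,0,0,0,0],[0,0,0,0,0,0,0],[0,0,0,0,0,0,0],[0,0,0,0,0,0,0]]]'

```text
time_s: 11.15
eef_pos: [569.2, -135.6, 46.1]
ee_rot: [0.024, 0.707, 0.024, -0.706]
force: [0.9, -0.3, 3.5]
grip_width: 0.23
```

```bash
python3 go.py
```

```text
t 11.15 pos [ 569.2 -135.6   46.1] F [ 0.9 -0.3  3.5] open 0.23 j [-0.43  0.64  1.51  0.    0.99  1.07]
x [ 0.002 -0.    -1.   ] yaw of y-90 -176.13
```

Grasped at TCP z 46. Lift and turn toward the red pad (568.8, 86, −17.7°).

>>> move_arm --targets '[[[0,-0.1,0,0,0,0,0],[0,-0.22,0,0,0,0,0],[0,-0.22,0,0,0,0,0],[0,-0.22,0,0,0,0,0],[0,0,0,0,0.07,0,0]]]'

```text
time_s: 11.65
eef_pos: [570.5, -136.2, 164.1]
ee_rot: [-0.001, 0.71, -0.004, -0.704]
force: [-0.1, -0.6, -0.9]
grip_width: 0.228
```

>>> move_arm --targets '[[[0,0,0,0,0.12,0,0],[0,0,0,0,0.12,0,0],[0,0,0,0,0.05,0,0],[0,0,0,0,0,0,0]]]'

```text
time_s: 12.05
eef_pos: [568.7, -135.5, 159.4]
ee_rot: [-0.109, 0.699, -0.109, -0.698]
force: [-0.1, -0.2, -0.5]
grip_width: 0.226
```

```bash
python3 go.py 568.8 86 160 -17.7;  python3 - <<'E'
from rig import ctrl
import cv2,numpy as np
a=ctrl.capture("side")[80:220,220:380]
cv2.imwrite("pics/g5.png",cv2.resize(a,None,fx=4,fy=4,interpolation=0)[:,:,::-1])
E
```

```text
t 12.05 pos [ 568.7 -135.5  159.4] F [-0.1 -0.2 -0.5] open 0.226 j [-0.43  0.5   1.41  0.    1.23  1.45]
x [ 0.001  0.    -1.   ] yaw of y-90 -197.75
shift/150 [-0.0041 -1.4064  0.4496] turn/60deg [2.9992e+00 4.0000e-04 7.0000e-04] deg [180.   0.   0.]
shift/150 [-0.0041 -1.4064  0.4496] turn/60deg [-0.0008 -0.0005  0.0003] deg [-0. -0.  0.]
```

View pics/g5.png

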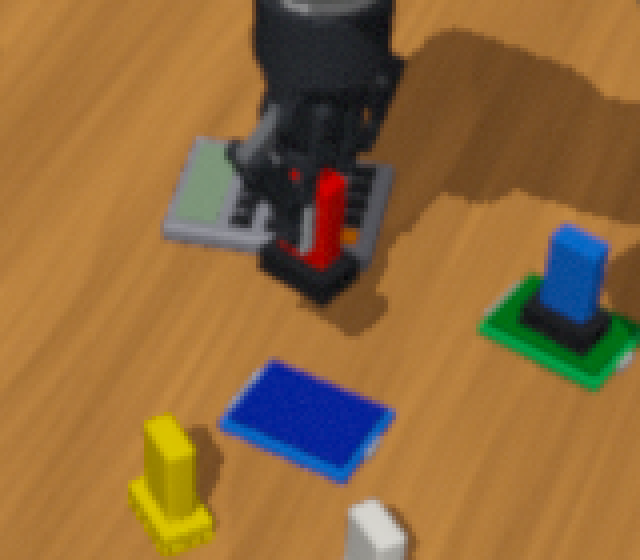

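>>> move_arm --targets '[[[0,0,-0.1,0.03,0,0,0],[0,0,-0.2,0.065,0,0,0],[0,0,-0.25,0.08,0,0,0],[0,0,-0.25,0.08,0,0,0],[0,0,-0.25,0.08,0,0,0]]]'

```text
time_s: 12.6
eef_pos: [568.5, 32.4, 159.7]
ee_rot: [-0.109, 0.699, -0.108, -0.698]
force: [0.7, 0.1, 0.0]
grip_width: 0.225
```

>>> move_arm --targets '[[[0,0,-0.2,0.065,0,0,0],[0,0,-0.1,0.03,0,0,0],[0,0,-0.05,0.015,0,0,0],[0,0,0,0,0,0,0],[0,0,0,0,0,0,0]]]'

```text
time_s: 13.1
eef_pos: [569.3, 84.0, 159.5]
ee_rot: [-0.109, 0.699, -0.109, -0.698]
force: [-0.1, 0.2, 0.0]
grip_width: 0.23
```

```bash
cat > f2.py <<'E'
import sys,pickle
from h import *
ims={c:ctrl.capture(c) for c in("top","side")}
pickle.dump(ims,open("ims.pkl","wb"))
for a in sys.argv[1:]:
    p,s,x,y,th,cams=a.split(",")
    s=None if s=="-" else s
    for cc in cams.split("+"):
        cs=("top","side") if cc=="both" else (cc,)
        v0=[float(x),float(y),np.radians(float(th))*50]+([float(x),float(y),np.radians(float(th))*50,14] if s else [])
        v,f=fit(v0,ims,p,s,cs)
        print(p,s,cs,"pad",v[:2].round(1),np.degrees(v[2]/50).round(1),"stamp",(v[3:5].round(1),np.degrees(v[5]/50).round(1),"z",v[6].round(1)) if s else "","cost",round(f,1))
E
python3 f2.py blue,-,562.8,-133,-7.5,top+side+both grey,green,423.4,273.7,-4.8,top+side+both
python3 go.py 568.8 86 46 -17.7;  python3 - <<'E'
import cv2,numpy as np,pickle
i=pickle.load(open("ims.pkl","rb"))
a=np.hstack([i["side"][170:370,200:350],i["top"][160:360,110:300]])
cv2.imwrite("pics/g6.png",cv2.resize(a,None,fx=2.3,fy=2.3,interpolation=0)[:,:,::-1])
E
```

```text
blue None ('top',) pad [ 562.5 -132.9] -7.4 stamp  cost 33.0
blue None ('side',) pad [ 562.4 -133.4] -8.0 stamp  cost 86.5
blue None ('top', 'side') pad [ 562.8 -133.1] -7.5 stamp  cost 120.7
grey green ('top',) pad [405.6 218.5] 5.4 stamp (array([422.9, 276.1]), np.float64(5.6), 'z', np.float64(13.7)) cost 2228.0
grey green ('side',) pad [422.9 272.2] -5.1 stamp (array([421.2, 274.6]), np.float64(-3.4), 'z', np.float64(13.8)) cost 173.9
grey green ('top', 'side') pad [423.2 271.7] -5.0 stamp (array([422.3, 274.6]), np.float64(-3.0), 'z', np.float64(13.2)) cost 2876.6
t 13.2 pos [569.3  83.8 159.5] F [-0.4 -0.1 -1. ] open 0.229 j [-0.06  0.48  1.44 -0.    1.21  1.82]
x [ 0.001 -0.    -1.   ] yaw of y-90 -197.81
shift/150 [ 0.7569 -0.0131  0.0087] turn/60deg [2.9982e+00 1.0000e-04 1.4000e-03] deg [1.799e+02 0.000e+00 1.000e-01]
shift/150 [ 0.7569 -0.0131  0.0087] turn/60deg [-0.0018 -0.0009  0.0001] deg [-0.1 -0.1  0. ]
```

View pics/g6.png

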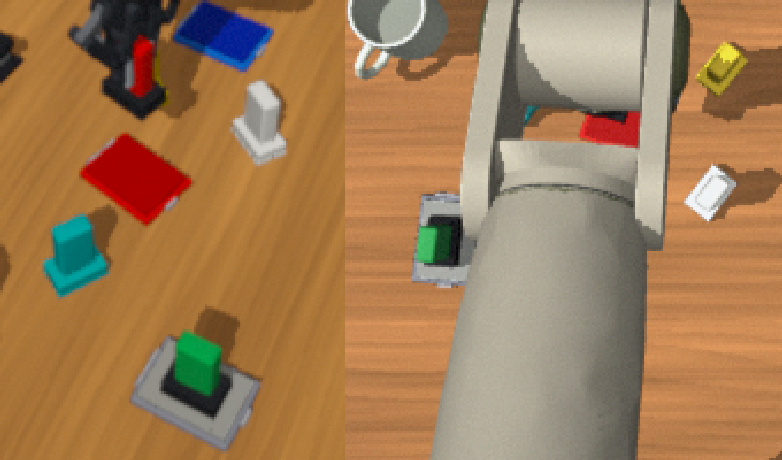

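>>> move_arm --targets '[[[0,0.2,-0.013,0.006,0,0,0],[0,0.22,0,0,0,0,0],[0,0.18,0,0,0,0,0],[0,0.09,0,0,0,0,0],[0,0.02,0,0,0,0,0]]]'

```text
time_s: 13.7
eef_pos: [568.6, 86.4, 52.0]
ee_rot: [0.109, -0.698, 0.109, 0.699]
force: [-0.8, 0.5, -0.9]
grip_width: 0.228
```

>>> move_arm --targets '[[[0,0,0,0,0,0,0],[0,0,0,0,0,0,0]]]'

```text
time_s: 13.9
eef_pos: [569.9, 86.8, 54.5]
ee_rot: [-0.109, 0.7, -0.109, -0.697]
force: [0.8, 0.1, 0.1]
grip_width: 0.23
```

```bash
python3 go.py 568.8 86 46 -17.7
```

```text
t 13.9 pos [569.9  86.8  54.5] F [0.8 0.1 0.1] open 0.23 j [-0.05  0.61  1.54 -0.    0.99  1.83]
x [ 0.003 -0.    -1.   ] yaw of y-90 -197.74
shift/150 [0.0565 0.0074 0.0055] turn/60deg [2.9994e+00 1.3000e-03 4.9000e-03] deg [1.8e+02 1.0e-01 3.0e-01]
shift/150 [0.0565 0.0074 0.0055] turn/60deg [-0.0006 -0.0031  0.0008] deg [-0.  -0.2  0. ]
```

>>> move_arm --targets '[[[0,0.03,0.006,0.003,0,0,0],[0,0.015,0,0,0,0,0],[0,0.006,0,0,0,0,0],[0,0,0,0,0,0,0],[0,0,0,0,0,0,0]]]'

```text
time_s: 14.4
eef_pos: [568.5, 86.2, 46.0]
ee_rot: [-0.109, 0.699, -0.109, -0.698]
force: [-1.7, -1.0, 5.7]
grip_width: 0.228
```

```bash
python3 go.py 568.8 86 46 -17.7
```

```text
t 14.4 pos [568.5  86.2  46. ] F [-1.7 -1.   5.7] open 0.228 j [-0.05  0.62  1.55 -0.    0.97  1.83]
x [ 0.001 -0.    -1.   ] yaw of y-90 -197.72
shift/150 [-0.      0.0007 -0.0024] turn/60deg [2.9997e+00 2.0000e-04 2.1000e-03] deg [1.8e+02 0.0e+00 1.0e-01]
shift/150 [-0.      0.0007 -0.0024] turn/60deg [-0.0003 -0.0013  0.0001] deg [-0.  -0.1  0. ]
```

Contact. Release and lift; then go to blue (435.9, −274.4, −14.4°).

>>> move_arm --targets '[[[0.3,-0.002,0,0,0,0,0],[0.5,0,0,0,0,0,0],[0.6,0,0,0,0,0,0],[0.6,0,0,0,0,0,0]]]'

```text
time_s: 14.8
eef_pos: [568.3, 86.3, 45.6]
ee_rot: [-0.109, 0.699, -0.109, -0.698]
force: [0.1, 0.3, 0.4]
grip_width: 0.597
```

>>> move_arm --targets '[[[0.6,-0.1,0,0,0,0,0],[0.6,-0.22,0,0,0,0,0],[0.6,-0.22,0,0,0,0,0],[0.6,-0.18,0,0,-0.055,0,0],[0.6,0,0,0,0,0,0]]]'

```text
time_s: 15.3
eef_pos: [569.9, 86.2, 157.5]
ee_rot: [-0.089, 0.704, -0.088, -0.699]
force: [0.4, -0.3, -0.7]
grip_width: 0.602
```

```bash
python3 go.py 436 -274.4 155 -14.4;python3 f2.py red,red,568,86,-17.7,side; python3 - <<'E'
import cv2,numpy as np,pickle
i=pickle.load(open("ims.pkl","rb"))
a=i["side"][170:370,200:350]
cv2.imwrite("pics/g7.png",cv2.resize(a,None,fx=3,fy=3,interpolation=0)[:,:,::-1])
E
```

```text
t 15.3 pos [569.9  86.2 157.5] F [ 0.4 -0.3 -0.7] open 0.602 j [-0.05  0.48  1.45  0.    1.2   1.77]
x [ 0.008 -0.    -1.   ] yaw of y-90 -194.35
shift/150 [0.0106 2.5506 0.2692] turn/60deg [-2.9991e+00 -2.4000e-03 -1.1800e-02] deg [-1.799e+02 -1.000e-01 -7.000e-01]
shift/150 [0.0106 2.5506 0.2692] turn/60deg [ 0.0009 -0.0075  0.0015] deg [ 0.1 -0.4  0.1]
red red ('side',) pad [568.6  84.5] -18.3 stamp (array([567.3,  86.5]), np.float64(-20.2), 'z', np.float64(14.8)) cost 1114.0
```

View pics/g7.png

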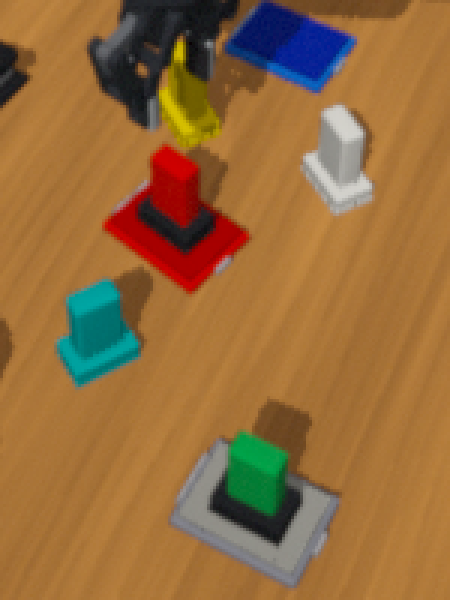

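>>> move_arm --targets '[[[0.6,0,0.15,0.016,0,0,0],[0.6,0,0.3,0.032,0,0,0],[0.6,0,0.3,0.032,0,0,0],[0.6,0,0.3,0.032,0,0,0],[0.6,0,0.3,0.032,0,0,0]]]'

```text
time_s: 15.9
eef_pos: [495.5, -105.7, 152.4]
ee_rot: [0.089, -0.701, 0.089, 0.702]
force: [0.7, -1.0, 0.4]
grip_width: 0.601
```

>>> move_arm --targets '[[[0.6,0,0.3,0.032,0,0,0],[0.6,0,0.3,0.032,0,0,0],[0.6,0,0.3,0.032,0,0,0],[0.6,0,0.2,0.02,0,0,0],[0.6,0,0.1,0.01,0,0,0]]]'

```text
time_s: 16.4
eef_pos: [432.4, -275.8, 152.3]
ee_rot: [0.09, -0.701, 0.089, 0.702]
force: [0.4, -0.2, 0.0]
grip_width: 0.596
```

>>> move_arm --targets '[[[0.6,0,0,0,0,0,0],[0.6,0,0,0,0,0,0]]]'

```text
time_s: 16.6
eef_pos: [433.9, -273.0, 153.0]
ee_rot: [-0.089, 0.702, -0.088, -0.701]
force: [0.4, 0.6, -0.3]
grip_width: 0.6
```

```bash
python3 go.py 436 -274.4 46 -14.4
```

```text
t 16.6 pos [ 433.9 -273.   153. ] F [ 0.4  0.6 -0.3] open 0.6 j [-0.79  0.36  1.64  0.    1.13  1.03]
x [ 0.     0.001 -1.   ] yaw of y-90 -194.42000000000002
shift/150 [ 0.7133  0.0062 -0.016 ] turn/60deg [ 2.9997e+00  1.8000e-03 -1.0000e-04] deg [ 1.8e+02  1.0e-01 -0.0e+00]
shift/150 [ 0.7133  0.0062 -0.016 ] turn/60deg [-0.0003  0.      0.0012] deg [-0.   0.   0.1]
```

>>> move_arm --targets '[[[0.6,0.1,0.006,-0.015,0,0,0],[0.6,0.2,0,0,0,0,0],[0.6,0.1,0,0,0,0,0],[0.6,0,0,0,0,0,0],[0.6,0,0,0,0,0,0]]]'

```text
time_s: 17.1
eef_pos: [436.4, -274.7, 94.1]
ee_rot: [-0.088, 0.702, -0.088, -0.701]
force: [0.1, 0.2, 0.2]
grip_width: 0.601
```

```bash
python3 go.py 436 -274.4 46 -14.4;  python3 - <<'E'
from rig import ctrl
import cv2,numpy as np
a=ctrl.capture("side")[80:200,300:440]
cv2.imwrite("pics/g8.png",cv2.resize(a,None,fx=4,fy=4,interpolation=0)[:,:,::-1])
E
```

```text
t 17.1 pos [ 436.4 -274.7   94.1] F [0.1 0.2 0.2] open 0.601 j [-0.79  0.45  1.7   0.    1.    1.03]
x [ 0.001 -0.    -1.   ] yaw of y-90 -194.35
shift/150 [ 0.3207 -0.0011  0.0033] turn/60deg [-2.9992e+00 -3.0000e-04 -1.9000e-03] deg [-1.799e+02 -0.000e+00 -1.000e-01]
shift/150 [ 0.3207 -0.0011  0.0033] turn/60deg [ 0.0008 -0.0012  0.0002] deg [ 0.1 -0.1  0. ]
```

View pics/g8.png

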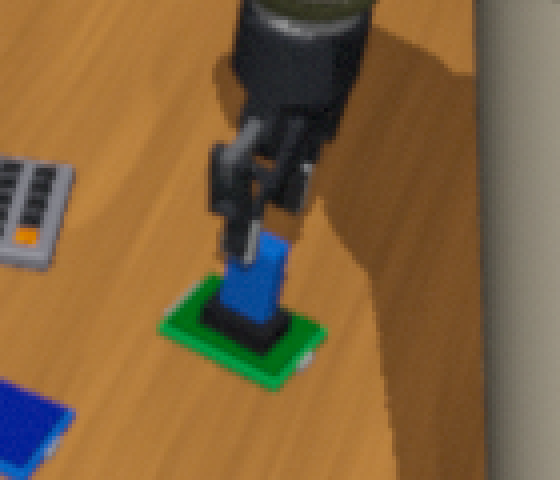

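>>> move_arm --targets '[[[0.6,0.12,0,0.003,0,0,0],[0.6,0.12,0,0,0,0,0],[0.6,0.08,0,0,0,0,0],[0.6,0,0,0,0,0,0],[0.6,0,0,0,0,0,0]]]'

```text
time_s: 17.65
eef_pos: [435.8, -275.7, 46.4]
ee_rot: [-0.089, 0.702, -0.089, -0.701]
force: [-0.6, 0.5, 0.5]
grip_width: 0.599
```

>>> move_arm --targets '[[[0,0,0,0,0,0,0],[0,0,0,0,0,0,0],[0,0,0,0,0,0,0],[0,0,0,0,0,0,0],[0,0,0,0,0,0,0]]]'

```text
time_s: 18.15
eef_pos: [435.7, -275.7, 46.3]
ee_rot: [-0.089, 0.702, -0.089, -0.701]
force: [-0.2, 0.5, 5.7]
grip_width: 0.231
```

>>> move_arm --targets '[[[0,-0.1,0,0,0,0,0],[0,-0.22,0,0,0,0,0],[0,-0.22,0,0,0,0,0],[0,-0.22,0,0,0,0,0],[0,0,0,0,-0.06,0,0]]]'

```text
time_s: 18.65
eef_pos: [436.5, -276.6, 163.7]
ee_rot: [-0.065, 0.706, -0.068, -0.702]
force: [0.2, -0.3, -1.6]
grip_width: 0.235
```

>>> move_arm --targets '[[[0,0,0,0,-0.055,0,0],[0,0,0,0,0,0,0],[0,0,0,0,0,0,0]]]'

```text
time_s: 18.95
eef_pos: [435.1, -275.3, 159.4]
ee_rot: [-0.047, 0.706, -0.047, -0.705]
force: [0.0, -0.4, -0.4]
grip_width: 0.231
```

```bash
python3 go.py 562.8 -133.2 160 -7.5; python3 f2.py green,-,437.5,-281,-14.4,side; python3 - <<'E'
import cv2,numpy as np,pickle
i=pickle.load(open("ims.pkl","rb"))
a=i["side"][60:200,280:440]
cv2.imwrite("pics/g9.png",cv2.resize(a,None,fx=4,fy=4,interpolation=0)[:,:,::-1])
E
```

```text
t 18.95 pos [ 435.1 -275.3  159.4] F [ 0.  -0.4 -0.4] open 0.231 j [-0.79  0.36  1.63  0.    1.15  0.91]
x [ 0.001  0.    -1.   ] yaw of y-90 -187.62
shift/150 [-0.0033 -1.0518 -0.7181] turn/60deg [2.998e+00 6.000e-04 9.000e-04] deg [1.799e+02 0.000e+00 1.000e-01]
shift/150 [-0.0033 -1.0518 -0.7181] turn/60deg [-0.002  -0.0006  0.0004] deg [-0.1 -0.   0. ]
green None ('side',) pad [ 436.7 -280.5] -11.1 stamp  cost 93.9
```

View pics/g9.png

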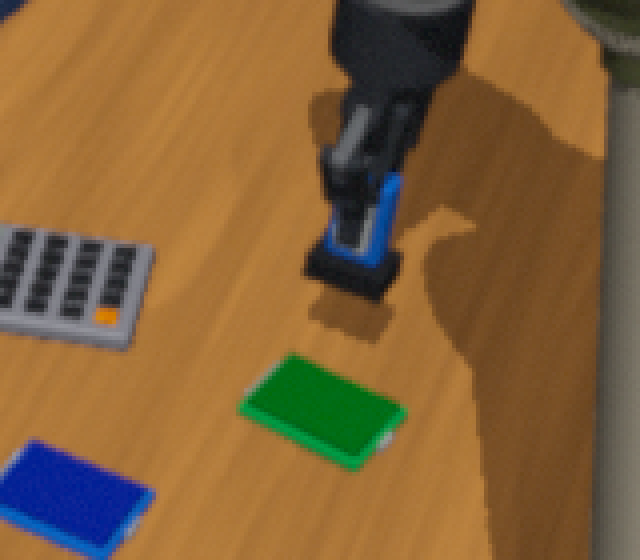

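>>> move_arm --targets '[[[0,0,-0.1,-0.068,0,0,0],[0,0,-0.2,-0.137,0,0,0],[0,0,-0.23,-0.157,0,0,0],[0,0,-0.23,-0.157,0,0,0],[0,0,-0.17,-0.116,0,0,0]]]'

```text
time_s: 19.55
eef_pos: [549.1, -147.6, 159.5]
ee_rot: [-0.046, 0.706, -0.046, -0.705]
force: [-0.0, 0.3, -0.5]
grip_width: 0.23
```

>>> move_arm --targets '[[[0,0,-0.09,-0.062,0,0,0],[0,0,-0.03,-0.02,0,0,0],[0,0,0,0,0,0,0],[0,0,0,0,0,0,0]]]'

```text
time_s: 19.95
eef_pos: [561.9, -134.4, 159.7]
ee_rot: [-0.047, 0.706, -0.047, -0.705]
force: [-0.0, -0.3, 0.3]
grip_width: 0.229
```

```bash
python3 go.py 562.8 -133.2 46.3 -7.5; python3 f2.py green,-,437.5,-281,-14.4,top+both
```

```text
t 19.95 pos [ 561.9 -134.4  159.7] F [-0.  -0.3  0.3] open 0.229 j [-0.44  0.49  1.43  0.    1.22  1.27]
x [ 0.001 -0.    -1.   ] yaw of y-90 -187.6
shift/150 [ 0.756  -0.0086 -0.0044] turn/60deg [ 2.9983e+00 -2.0000e-04  1.0000e-03] deg [ 1.799e+02 -0.000e+00  1.000e-01]
shift/150 [ 0.756  -0.0086 -0.0044] turn/60deg [-0.0017 -0.0006 -0.0001] deg [-0.1 -0.  -0. ]
green None ('top',) pad [ 437.4 -280.4] -13.8 stamp  cost 732.2
green None ('top', 'side') pad [ 437.4 -282. ] -13.8 stamp  cost 827.0
```

>>> move_arm --targets '[[[0,0.2,-0.008,-0.004,0,0,0],[0,0.22,0,0,0,0,0],[0,0.18,0,0,0,0,0],[0,0.08,0,0,0,0,0],[0,0.02,0,0,0,0,0]]]'

```text
time_s: 20.55
eef_pos: [562.8, -132.6, 54.0]
ee_rot: [0.047, -0.705, 0.047, 0.706]
force: [-0.3, -0.0, -0.3]
grip_width: 0.228
```

>>> move_arm --targets '[[[0,0,0,0,0,0,0],[0,0,0,0,0,0,0]]]'

```text
time_s: 20.75
eef_pos: [564.1, -132.7, 56.2]
ee_rot: [-0.046, 0.707, -0.047, -0.704]
force: [-0.6, -0.0, -0.7]
grip_width: 0.226
```

```bash
python3 go.py 562.8 -133.2 46.3 -7.5
```

```text
t 20.75 pos [ 564.1 -132.7   56.2] F [-0.6 -0.  -0.7] open 0.226 j [-0.43  0.62  1.53  0.    1.    1.27]
x [ 0.003 -0.001 -1.   ] yaw of y-90 -187.54000000000002
shift/150 [0.0658 0.0044 0.0081] turn/60deg [ 2.9994e+00 -1.0000e-03  5.1000e-03] deg [ 1.8e+02 -1.0e-01  3.0e-01]
shift/150 [0.0658 0.0044 0.0081] turn/60deg [-0.0006 -0.0032 -0.0006] deg [-0.  -0.2 -0. ]
```

>>> move_arm --targets '[[[0,0.035,0.004,0.003,0,0,0],[0,0.016,0,0,0,0,0],[0,0.008,0,0,0,0,0],[0,0,0,0,0,0,0],[0,0,0,0,0,0,0]]]'

```text
time_s: 21.25
eef_pos: [562.9, -132.8, 46.3]
ee_rot: [-0.046, 0.706, -0.046, -0.705]
force: [-2.3, -0.1, 5.3]
grip_width: 0.227
```

```bash
python3 go.py 562.8 -133.2 46.3 -7.5
```

```text
t 21.25 pos [ 562.9 -132.8   46.3] F [-2.3 -0.1  5.3] open 0.227 j [-0.43  0.63  1.53  0.    0.98  1.27]
x [ 0.001 -0.    -1.   ] yaw of y-90 -187.53
shift/150 [-0.0001  0.0026  0.0003] turn/60deg [ 2.9996e+00 -1.0000e-04  1.7000e-03] deg [ 1.8e+02 -0.0e+00  1.0e-01]
shift/150 [-0.0001  0.0026  0.0003] turn/60deg [-0.0004 -0.0011 -0.0001] deg [-0.  -0.1 -0. ]
```

Release, lift, go to green on the grey pad (grasp again at 424, 274.6, −4.8°).

>>> move_arm --targets '[[[0.3,-0.002,0,0,0,0,0],[0.5,0,0,0,0,0,0],[0.6,0,0,0,0,0,0],[0.6,0,0,0,0,0,0]]]'

```text
time_s: 21.65
eef_pos: [562.9, -132.8, 46.1]
ee_rot: [-0.046, 0.706, -0.046, -0.705]
force: [0.1, -0.2, -0.3]
grip_width: 0.6
```

>>> move_arm --targets '[[[0.6,-0.1,0,0,0,0,0],[0.6,-0.22,0,0,0,0,0],[0.6,-0.22,0,0,0,0,0],[0.6,-0.18,0,0,-0.045,0,0],[0.6,0,0,0,0,0,0]]]'

```text
time_s: 22.15
eef_pos: [564.3, -133.4, 158.0]
ee_rot: [-0.028, 0.709, -0.03, -0.704]
force: [-0.1, 0.6, 0.0]
grip_width: 0.596
```

```bash
python3 go.py 423.5 274.6 155 -4.8; python3 f2.py grey,green,423.4,273.7,-4.8,top+side+both; python3 - <<'E'
import cv2,numpy as np,pickle
i=pickle.load(open("ims.pkl","rb"))
a=i["side"][90:290,200:420]
cv2.imwrite("pics/g10.png",cv2.resize(a,None,fx=3,fy=3,interpolation=0)[:,:,::-1])
E
```

```text
t 22.15 pos [ 564.3 -133.4  158. ] F [-0.1  0.6  0. ] open 0.596 j [-0.43  0.49  1.44  0.    1.21  1.22]
x [ 0.007 -0.003 -1.   ] yaw of y-90 -184.76
shift/150 [ 0.005  -2.6327  1.1609] turn/60deg [-2.9993  0.0035 -0.0114] deg [-180.     0.2   -0.7]
shift/150 [ 0.005  -2.6327  1.1609] turn/60deg [ 0.0007 -0.0073 -0.0022] deg [ 0.  -0.4 -0.1]
grey green ('top',) pad [424.7 274.4] -5.2 stamp (array([422.9, 276.6]), np.float64(-4.6), 'z', np.float64(7.4)) cost 147.1
grey green ('side',) pad [422.9 272.2] -5.2 stamp (array([421.3, 274.8]), np.float64(-4.7), 'z', np.float64(14.2)) cost 173.7
grey green ('top', 'side') pad [423.6 273.3] -5.2 stamp (array([422.4, 274.6]), np.float64(-2.9), 'z', np.float64(13.2)) cost 358.3
```

View pics/g10.png

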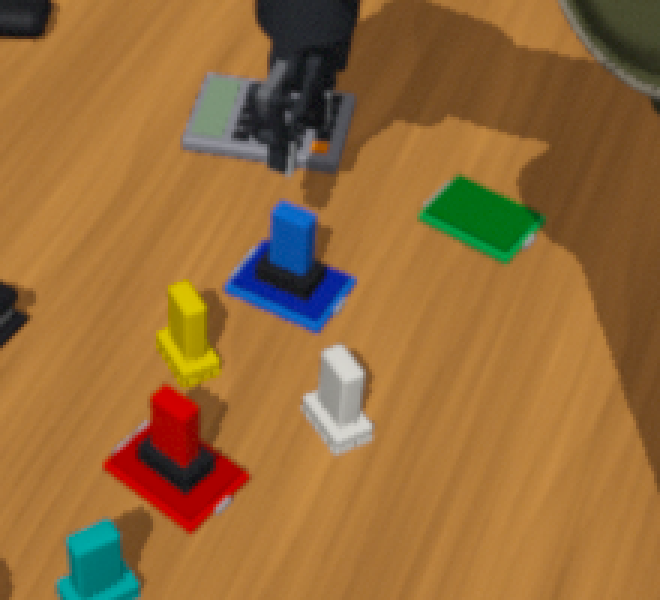

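>>> move_arm --targets '[[[0.6,0,-0.15,0.066,0,0,0],[0.6,0,-0.29,0.128,0,0,0],[0.6,0,-0.29,0.128,0,0,0],[0.6,0,-0.29,0.128,0,0,0],[0.6,0,-0.29,0.128,0,0,0]]]'

```text
time_s: 22.75
eef_pos: [491.4, 71.9, 152.8]
ee_rot: [0.03, -0.706, 0.03, 0.707]
force: [0.5, 0.1, 0.2]
grip_width: 0.599
```

>>> move_arm --targets '[[[0.6,0,-0.29,0.128,0,0,0],[0.6,0,-0.29,0.128,0,0,0],[0.6,0,-0.29,0.128,0,0,0],[0.6,0,-0.25,0.11,0,0,0],[0.6,0,-0.15,0.066,0,0,0]]]'

```text
time_s: 23.25
eef_pos: [423.3, 269.4, 152.7]
ee_rot: [0.029, -0.706, 0.029, 0.707]
force: [0.3, 0.4, -0.3]
grip_width: 0.6
```

>>> move_arm --targets '[[[0.6,0,0,0,0,0,0],[0.6,0,0,0,0,0,0]]]'

```text
time_s: 23.45
eef_pos: [424.8, 267.0, 153.0]
ee_rot: [0.029, -0.706, 0.03, 0.707]
force: [-0.3, -0.6, 0.1]
grip_width: 0.596
```

```bash
python3 go.py 422.7 274.6 45.6 -4.8
```

```text
t 23.45 pos [424.8 267.  153. ] F [-0.3 -0.6  0.1] open 0.596 j [ 0.33  0.34  1.68 -0.    1.13  1.98]
x [-0.001 -0.001 -1.   ] yaw of y-90 -184.79000000000002
shift/150 [ 0.7161 -0.05    0.0178] turn/60deg [-2.9999e+00  1.4000e-03  9.0000e-04] deg [-1.8e+02  1.0e-01  1.0e-01]
shift/150 [ 0.7161 -0.05    0.0178] turn/60deg [ 0.0001  0.0006 -0.0009] deg [ 0.   0.  -0.1]
```

>>> move_arm --targets '[[[0.6,0.1,-0.05,0.018,0,0,0],[0.6,0.2,0,0,0,0,0],[0.6,0.1,0,0,0,0,0],[0.6,0,0,0,0,0,0],[0.6,0,0,0,0,0,0]]]'

```text
time_s: 23.95
eef_pos: [423.8, 274.2, 94.2]
ee_rot: [-0.03, 0.707, -0.03, -0.706]
force: [0.0, -0.2, 0.6]
grip_width: 0.601
```

```bash
python3 go.py 422.7 274.6 45.6 -4.8
```

```text
t 23.95 pos [423.8 274.2  94.2] F [ 0.  -0.2  0.6] open 0.601 j [ 0.34  0.42  1.73 -0.    0.99  2.  ]
x [ 0.001 -0.    -1.   ] yaw of y-90 -184.91
shift/150 [ 0.3243 -0.0023  0.0076] turn/60deg [ 2.9982e+00 -1.0000e-04  1.4000e-03] deg [ 1.799e+02 -0.000e+00  1.000e-01]
shift/150 [ 0.3243 -0.0023  0.0076] turn/60deg [-0.0018 -0.0009 -0.0001] deg [-0.1 -0.1 -0. ]
```

>>> move_arm --targets '[[[0.6,0.12,-0.002,0.007,0,0,0],[0.6,0.12,0,0,0,0,0],[0.6,0.084,0,0,0,0,0],[0.6,0,0,0,0,0,0],[0.6,0,0,0,0,0,0]]]'

```text
time_s: 24.45
eef_pos: [422.8, 275.3, 46.1]
ee_rot: [-0.03, 0.707, -0.03, -0.706]
force: [-0.8, -0.5, 0.9]
grip_width: 0.6
```

>>> move_arm --targets '[[[0,0,0,0,0,0,0],[0,0,0,0,0,0,0],[0,0,0,0,0,0,0],[0,0,0,0,0,0,0],[0,0,0,0,0,0,0]]]'

```text
time_s: 24.95
eef_pos: [422.6, 275.4, 46.1]
ee_rot: [-0.03, 0.707, -0.03, -0.706]
force: [-1.7, -0.4, 6.0]
grip_width: 0.229
```

>>> move_arm --targets '[[[0,-0.1,0,0,0,0,0],[0,-0.22,0,0,0,0,0],[0,-0.22,0,0,0,0,0],[0,-0.22,0,0,0,0,0],[0,0,0,0,0.07,0,0]]]'

```text
time_s: 25.45
eef_pos: [423.7, 276.0, 163.5]
ee_rot: [-0.057, 0.708, -0.055, -0.702]
force: [0.5, -0.3, -2.2]
grip_width: 0.233
```

>>> move_arm --targets '[[[0,0,0,0,0.083,0,0],[0,0,0,0,0,0,0],[0,0,0,0,0,0,0]]]'

```text
time_s: 25.75
eef_pos: [422.0, 275.3, 159.2]
ee_rot: [-0.085, 0.702, -0.085, -0.702]
force: [0.2, 0.5, -1.8]
grip_width: 0.23
```

```bash
python3 go.py 437.4 -280.9 160 -14; python3 f2.py green,-,437.4,-281,-14,top+side+both blue,blue,562,-133,-7.5,top; python3 - <<'E'
import cv2,numpy as np,pickle
i=pickle.load(open("ims.pkl","rb"))
a=np.hstack([i["side"][90:380,200:420],i["top"][90:380,100:420]])
cv2.imwrite("pics/g11.png",cv2.resize(a,None,fx=1.45,fy=1.45,interpolation=0)[:,:,::-1])
E
```

```text
t 25.75 pos [422.  275.3 159.2] F [ 0.2  0.5 -1.8] open 0.23 j [ 0.35  0.34  1.66 -0.    1.14  2.16]
x [ 0.001 -0.    -1.   ] yaw of y-90 -193.88
shift/150 [-0.0044  3.5749 -0.9891] turn/60deg [-2.998e+00  2.000e-04 -9.000e-04] deg [-1.799e+02  0.000e+00 -1.000e-01]
shift/150 [-0.0044  3.5749 -0.9891] turn/60deg [ 0.002  -0.0006 -0.0001] deg [ 0.1 -0.  -0. ]
green None ('top',) pad [ 437.7 -279.8] -14.0 stamp  cost 54.4
green None ('side',) pad [ 601.2 -608.6] 88.4 stamp  cost 0.0
green None ('top', 'side') pad [ 437.7 -280.2] -14.0 stamp  cost 797.5
blue blue ('top',) pad [ 562.6 -132.8] -7.4 stamp (array([ 564.7, -133.5]), np.float64(-8.3), 'z', np.float64(13.5)) cost 940.3
```

View pics/g11.png

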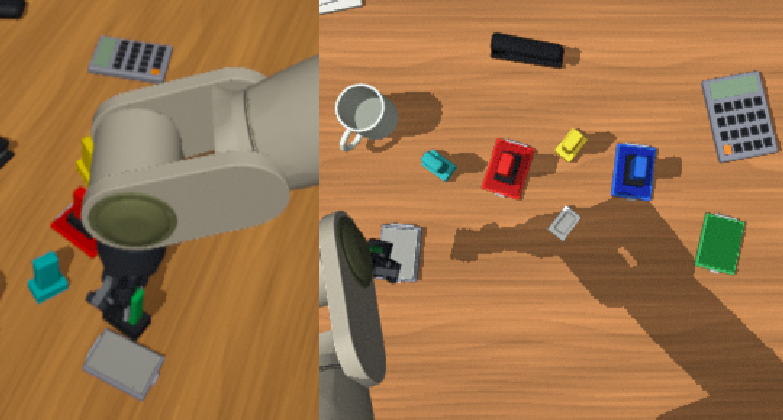

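>>> move_arm --targets '[[[0,0,0.1,-0.028,0,0,0],[0,0,0.2,-0.055,0,0,0],[0,0,0.28,-0.077,0,0,0],[0,0,0.28,-0.077,0,0,0],[0,0,0.28,-0.077,0,0,0]]]'

```text
time_s: 26.35
eef_pos: [426.2, 96.5, 159.4]
ee_rot: [-0.086, 0.702, -0.086, -0.702]
force: [1.3, -0.1, -1.0]
grip_width: 0.225
```

>>> move_arm --targets '[[[0,0,0.28,-0.077,0,0,0],[0,0,0.28,-0.077,0,0,0],[0,0,0.28,-0.077,0,0,0],[0,0,0.28,-0.077,0,0,0],[0,0,0.28,-0.077,0,0,0]]]'

```text
time_s: 26.85
eef_pos: [431.4, -121.6, 159.5]
ee_rot: [-0.086, 0.702, -0.086, -0.701]
force: [1.0, 0.4, -1.1]
grip_width: 0.234
```

```bash
python3 go.py 437.4 -280.7 160 -14
```

```text
t 26.85 pos [ 431.4 -121.6  159.5] F [ 1.   0.4 -1.1] open 0.234 j [-0.54  0.22  1.82  0.    1.1   1.28]
x [ 0.001 -0.    -1.   ] yaw of y-90 -193.95
shift/150 [-0.0032  1.02   -0.2948] turn/60deg [-2.9991e+00 -3.0000e-04 -1.8000e-03] deg [-1.799e+02 -0.000e+00 -1.000e-01]
shift/150 [-0.0032  1.02   -0.2948] turn/60deg [ 0.0009 -0.0012  0.0002] deg [ 0.1 -0.1  0. ]
```

>>> move_arm --targets '[[[0,0,0.28,-0.08,0,0,0],[0,0,0.28,-0.08,0,0,0],[0,0,0.2,-0.055,0,0,0],[0,0,0.1,-0.028,0,0,0],[0,0,0.05,-0.014,0,0,0]]]'

```text
time_s: 27.35
eef_pos: [435.9, -262.2, 159.2]
ee_rot: [-0.087, 0.702, -0.086, -0.702]
force: [0.9, -0.1, -0.5]
grip_width: 0.229
```

>>> move_arm --targets '[[[0,0,0,0,0,0,0],[0,0,0,0,0,0,0]]]'

```text
time_s: 27.55
eef_pos: [436.1, -260.3, 159.4]
ee_rot: [-0.086, 0.702, -0.086, -0.702]
force: [0.1, 0.0, -1.3]
grip_width: 0.232
```

```bash
python3 go.py 437.4 -280.7 46.1 -14
```

```text
t 27.55 pos [ 436.1 -260.3  159.4] F [ 0.1  0.  -1.3] open 0.232 j [-0.77  0.34  1.65  0.    1.14  1.04]
x [ 0.001  0.    -1.   ] yaw of y-90 -193.93
shift/150 [ 0.7555  0.1306 -0.0405] turn/60deg [-2.9989e+00 -1.0000e-03 -1.0000e-03] deg [-1.799e+02 -1.000e-01 -1.000e-01]
shift/150 [ 0.7555  0.1306 -0.0405] turn/60deg [ 0.0011 -0.0007  0.0006] deg [ 0.1 -0.   0. ]
```

>>> move_arm --targets '[[[0,0,0.09,-0.03,0,0,0],[0,0,0.04,-0.01,0,0,0],[0,0,0,0,0,0,0],[0,0,0,0,0,0,0]]]'

```text
time_s: 27.95
eef_pos: [437.0, -281.9, 159.4]
ee_rot: [-0.086, 0.702, -0.086, -0.702]
force: [0.1, 0.2, -0.6]
grip_width: 0.231
```

>>> move_arm --targets '[[[0,0.2,0,0,0,0,0],[0,0.22,0,0,0,0,0],[0,0.18,0,0,0,0,0],[0,0.08,0,0,0,0,0],[0,0.02,0,0,0,0,0]]]'

```text
time_s: 28.45
eef_pos: [437.0, -281.4, 53.7]
ee_rot: [0.087, -0.702, 0.086, 0.702]
force: [0.4, -1.0, -0.2]
grip_width: 0.227
```

>>> move_arm --targets '[[[0,0,0,0,0,0,0],[0,0,0,0,0,0,0]]]'

```text
time_s: 28.65
eef_pos: [437.8, -282.4, 55.7]
ee_rot: [-0.086, 0.703, -0.087, -0.701]
force: [-0.2, 0.4, -1.3]
grip_width: 0.228
```

```bash
python3 go.py 437.4 -280.7 46.1 -14
```

```text
t 28.65 pos [ 437.8 -282.4   55.7] F [-0.2  0.4 -1.3] open 0.228 j [-0.8   0.51  1.71  0.    0.91  1.02]
x [ 0.003 -0.002 -1.   ] yaw of y-90 -194.0
shift/150 [ 0.0641 -0.0102  0.0054] turn/60deg [ 3.0e+00 -1.5e-03  4.4e-03] deg [ 1.8e+02 -1.0e-01  3.0e-01]
shift/150 [ 0.0641 -0.0102  0.0054] turn/60deg [-0.     -0.0028 -0.0009] deg [-0.  -0.2 -0.1]
```

>>> move_arm --targets '[[[0,0.035,-0.009,0.001,0,0,0],[0,0.016,0,0,0,0,0],[0,0.006,0,0,0,0,0],[0,0,0,0,0,0,0],[0,0,0,0,0,0,0]]]'

```text
time_s: 29.15
eef_pos: [437.4, -280.5, 46.1]
ee_rot: [-0.086, 0.702, -0.086, -0.701]
force: [-1.4, 0.9, 1.0]
grip_width: 0.231
```

```bash
python3 go.py 437.4 -280.7 46.1 -14
```

```text
t 29.15 pos [ 437.4 -280.5   46.1] F [-1.4  0.9  1. ] open 0.231 j [-0.8   0.53  1.72  0.    0.89  1.02]
x [ 0.001  0.    -1.   ] yaw of y-90 -194.01
shift/150 [-0.      0.0014 -0.0003] turn/60deg [2.9999e+00 4.0000e-04 1.5000e-03] deg [1.8e+02 0.0e+00 1.0e-01]
shift/150 [-0.      0.0014 -0.0003] turn/60deg [-0.0001 -0.0009  0.0003] deg [-0.  -0.1  0. ]
```

>>> move_arm --targets '[[[0,0.003,0,0,0,0,0],[0,0,0,0,0,0,0],[0,0,0,0,0,0,0]]]'

```text
time_s: 29.45
eef_pos: [437.4, -280.5, 46.0]
ee_rot: [-0.086, 0.702, -0.086, -0.701]
force: [-3.3, 2.5, 7.1]
grip_width: 0.227
```

>>> move_arm --targets '[[[0.3,-0.001,0,0,0,0,0],[0.5,0,0,0,0,0,0],[0.6,0,0,0,0,0,0],[0.6,0,0,0,0,0,0]]]'

```text
time_s: 29.85
eef_pos: [437.4, -280.6, 45.5]
ee_rot: [-0.086, 0.702, -0.086, -0.701]
force: [0.2, 0.5, 1.2]
grip_width: 0.603
```

>>> move_arm --targets '[[[0.6,-0.1,0,0,0,0,0],[0.6,-0.22,0,0,0,0,0],[0.6,-0.22,0,0,0,0,0],[0.6,-0.22,0,0,0,0,0],[0.6,0,0,0,0,0,0]]]'

```text
time_s: 30.35
eef_pos: [438.7, -281.8, 163.7]
ee_rot: [-0.084, 0.704, -0.088, -0.699]
force: [-0.7, 0.5, -1.1]
grip_width: 0.597
```

```bash
python3 go.py 174 -495 230 -14
```

```text
t 30.35 pos [ 438.7 -281.8  163.7] F [-0.7  0.5 -1.1] open 0.597 j [-0.8   0.36  1.61  0.    1.16  1.02]
x [ 0.007 -0.006 -1.   ] yaw of y-90 -194.0
shift/150 [-0.4454  1.8075  1.3649] turn/60deg [ 3.     -0.0059  0.0117] deg [180.   -0.4   0.7]
shift/150 [-0.4454  1.8075  1.3649] turn/60deg [-0.     -0.0074 -0.0038] deg [-0.  -0.4 -0.2]
```

Retreat toward the start pose so that both cameras see everything.

>>> move_arm --targets '[[[0.6,-0.08,0.15,0.11,0,0,0],[0.6,-0.08,0.23,0.17,0,0,0],[0.6,-0.08,0.23,0.17,0,0,0],[0.6,-0.08,0.23,0.17,0,0,0],[0.6,-0.08,0.23,0.17,0,0,0]]]'

```text
time_s: 30.85
eef_pos: [281.9, -408.2, 219.2]
ee_rot: [-0.087, 0.702, -0.086, -0.702]
force: [0.0, -0.8, 0.6]
grip_width: 0.601
```

>>> move_arm --targets '[[[0.6,-0.05,0.23,0.17,0,0,0],[0.6,0,0.23,0.17,0,0,0],[0.6,0,0.15,0.12,0,0,0],[0.6,0,0.08,0.06,0,0,0],[0.6,0,0,0,0,0,0]]]'

```text
time_s: 31.35
eef_pos: [181.8, -489.6, 226.1]
ee_rot: [-0.087, 0.702, -0.087, -0.701]
force: [0.6, 0.1, -0.3]
grip_width: 0.599
```

```bash
sleep 0; python3 go.py; python3 f2.py green,green,437.4,-280.8,-14,both blue,blue,562.6,-133,-7.5,both red,red,568.8,86,-17.7,both;python3 - <<'E'
import cv2,numpy as np,pickle
i=pickle.load(open("ims.pkl","rb"))
cv2.imwrite("pics/e_top.png",cv2.resize(i["top"][100:300,110:430],None,fx=2.5,fy=2.5,interpolation=0)[:,:,::-1])
cv2.imwrite("pics/e_side.png",cv2.resize(i["side"][90:370,120:420],None,fx=2.1,fy=2.1,interpolation=0)[:,:,::-1])
E
```

```text
t 31.35 pos [ 181.8 -489.6  226.1] F [ 0.6  0.1 -0.3] open 0.599 j [-1.44  0.31  1.51  0.    1.32  0.38]
x [ 0.001  0.001 -1.   ] yaw of y-90 -194.12
green green ('top', 'side') pad [ 437.1 -281.4] -14.5 stamp (array([ 438.3, -280.7]), np.float64(-13.3), 'z', np.float64(13.8)) cost 1808.9
blue blue ('top', 'side') pad [ 562.7 -133.2] -7.4 stamp (array([ 564.1, -134.1]), np.float64(-7.6), 'z', np.float64(12.5)) cost 1873.1
red red ('top', 'side') pad [568.9  86. ] -17.5 stamp (array([568.9,  87. ]), np.float64(-18.9), 'z', np.float64(15.4)) cost 2059.8
```

View pics/e_top.png

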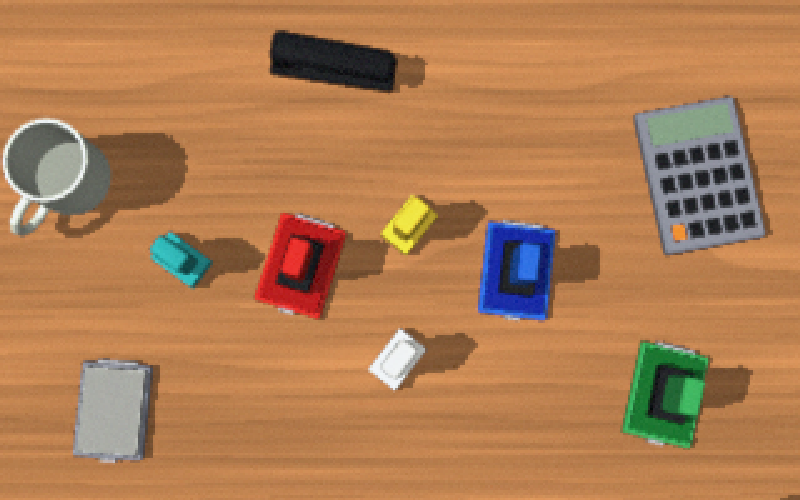

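View pics/e_side.png

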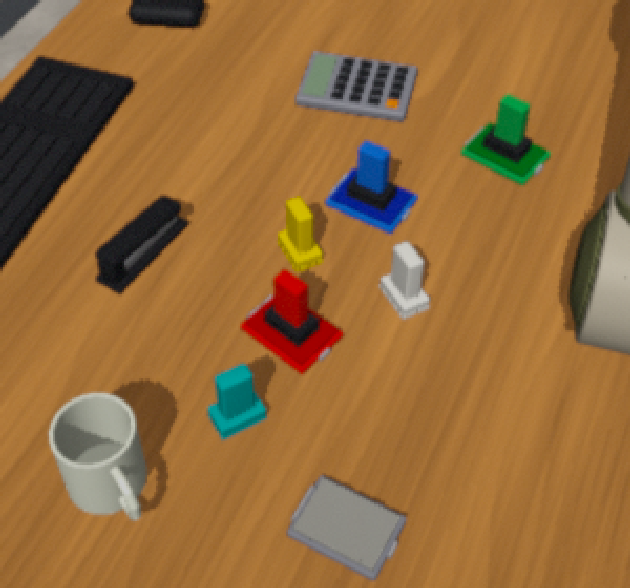

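```bash
python3 -c "
from rig import ctrl
print(ctrl.finish_job())"
```

```text
the job is handed in; nothing more can be done
None
```

All three stamps now stand upright in the middle of their own ink pads, and the job was handed in at about 31 s of the 112 s allowed. I parked green on the grey pad, then moved red to red, blue to blue, and green from grey to green. Each was set down until light contact, about 5–8 N, before I let go.

**Final position:** the last fits used both cameras. They put the stamps within about 2 mm of the pad centres and within 1.5° of lengthwise: red 1.0 mm and 1.4°, blue 1.7 mm and 0.2°, green 1.4 mm and 1.2°. Their undersides came out 12.5–15.4 mm above the desk, against the stated 14 mm. With the stamp and pad the same colour, the fit cannot tell them apart well, so its error score was high; the pictures agree with the fitted positions.

**Disagreements:** the top and side cameras differed by 1–3 mm on pad and stamp positions, roughly the stated calibration error, so I used combined or averaged values. On the starting stamps, the yaw found by the separate views differed by up to about 10°. One side-view fit failed because the arm blocked the view, and I ignored it.

**Rest of the scene:** in the last pictures the grey pad is empty. The stapler, mug, calculator and look-alike stamps appear undisturbed; I judged that by eye and did not measure them.

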